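Shut the open gas tap and hang the isolation tag

TASK

One of the two brass gas taps on the bench is still open: its lever lies along its hose nozzle. Turn that lever clockwise until it runs against its stop, across the nozzle, and leave the other tap shut. Then take the isolation tag from its wooden rack by its black grip, hang it by its window on the wire arm of the hook stand, and give it a gentle tug downwards to confirm that it is held before you let go; do not push the jar or the cork block about.

Things in the scene. Friction and masses are not known exactly. Their poses are not given: they have to be found in the camera images.
- tap_1: a brass bench gas tap, fixed to the bench: flange 60 mm across, body up to 36 mm across, 108 mm high with its lever. Origin on the turning axis of the lever, at the underside of the flange; z up. The serrated hose nozzle (17 mm thick, at height 52 mm, its end 60 mm from the axis) points along the tap's own +x.
- tap_1_lever (a joint): the lever of tap_1, in rad: 0 = pointing along the nozzle (+x of the tap), open; 1.571 = across the nozzle (-y of the tap), shut, against a hard stop. It turns clockwise seen from above to shut; stiff (about 0.22 N m, so about 4 N at the handle) and stays where it is left.
- tap_1_handle (a point): middle of the handle of tap_1's lever, 62 mm from the turning axis, 94 mm above the bench. The handle is a level straight bar, 12 mm wide, 16 mm tall, its black sleeve reaches from 34 to 86 mm from the axis, with free air all round it. The point's +x points outwards along the lever.
- tap_2: a second tap, just like tap_1 (same frame); the places of the two are exchanged at random. Its lever is already shut at the start.
- tap_2_lever (a joint): the lever of tap_2, as for tap_1; starts shut, at 1.52 to 1.571.
- tap_2_handle (a point): middle of the handle of tap_2's lever, as for tap_1.
- hook: the hook stand, fixed: a dark steel base 70 x 56 mm, a thin post, and at its top a level round steel wire arm, 6 mm thick, axis 165 mm above the bench, that points along the stand's own -x. Origin at the bench, 20 mm in front of the post. The arm is free from 58 mm to 10 mm on the -x side of the origin; beyond, its tip is bent up and ends in a small ball, at 67 mm, 13 mm above the arm's axis. z up.
- hook_seat (a point): a point on top of the wire arm about half-way along it, 24 mm on the -x side of the stand's origin, 168 mm above the bench; the stand's axes (-x towards the tip).
- hook_arm (a joint): droop of the springy wire arm, in rad: 0 = level, grows as it is pulled down. It gives about 0.4 mm for each newton at the seat and springs back.
- tag_rack: a fixed wooden block, 44 x 96 x 34 mm high, with a slot 9 mm wide (x) and 68 mm long (y), 26 mm deep, in which the tag stands. Origin at the underside's centre.
- tag: the isolation tag, loose, about 150 g: an upright plain aluminium plate 5 mm thick (x), 60 mm wide (y), with a window and a black grip on top, 147 mm high in all; both faces alike. Origin at the centre of its lower edge, z up; standing in the rack, the origin is 8 mm above the bench and its y lies along the slot.
- tag_grip (a point): centre of the tag's black grip, 124.5 mm above the tag's lower edge; the grip is 12 mm thick (x), 28 mm wide (y), 46 mm tall. Axes as the tag.
- tag_eye (a point): middle of the upper edge of the tag's window, 89 mm above its lower edge (where the arm's top touches when the tag hangs). The window is 44 mm wide (y); it begins 46 mm above the tag's lower edge and is 43 mm high in the middle, 35 mm at the sides (its upper edge is a shallow gable, so that the tag centres itself).
- salt_jar: a bystander: a jar with a black lid, 58 mm across, 70 mm high; origin at the underside.
- cork_block: a bystander: a cork block, 64 x 73 x 24 mm; origin at the underside.

How it is judged:
On the way, in this order (a step that is already met when the one before it is completed fails the run):
1. the open tap is shut: its lever within 0.09 rad of the stop (value of joint tap_1_lever above 1.48 rad), for 0.2 s.
2. while the gripper still holds it, the tag hangs on the arm and is tugged down: it bears on the hook with over 3.5 N, weight included (distance between tag_eye and hook_seat below 0.042 m and contact force between tag and hook above 3.5 N and value of joint hook_arm above 0.02 rad and contact force between tag and the fingers above 0.5 N), for 0.1 s.
At the end, for the whole second after the job is handed in: Both taps are shut (tap_1's lever within 0.09 rad, tap_2's within 0.12 rad of the stop) and the tag hangs at rest from the wire arm, released: the top of its window within 42 mm of the hook's seat, its weight on the hook, upright within 0.35 rad (value of joint tap_1_lever above 1.48 rad and value of joint tap_2_lever above 1.45 rad and distance between tag_eye and hook_seat below 0.042 m and contact force between tag and hook above 0.4 N and angle between tag's own z axis and vertical below 0.35 rad and linear speed of tag below 0.03 m/s); the robot touches nothing.
It fails at once if the shut tap is opened (lever below 1.4 rad) (value of joint tap_2_lever below 1.4 rad).
It fails at once if the tag is pulled against the hook with over 25 N (contact force between tag and hook above 25 N).
It fails at once if the salt jar is moved by over 30 mm (distance of salt_jar from where it was at the start of the episode above 0.03 m).
It fails at once if the cork block is moved by over 30 mm (distance of cork_block from where it was at the start of the episode above 0.03 m).
It also fails if it takes over 58 s, if anything falls off the work surface, if the arm or the gripper's body presses on something with over 40 N, if the wrist force passes 120 N, or if a joint passes its speed limit or range.

ROBOT

A 7-joint arm with a two-finger parallel gripper is mounted at the origin on the work surface; the furniture and walls round the work are solid. World frame = base frame: x ahead of the robot, y to its left, z up, the work surface at z = 0. Lengths are in m, angles in rad, forces in N, time in s.
With the tool pointing down it reaches from about 0.425 to 0.95 m from the base axis. Payload 16.7 kg.
Tool frame: the origin (TCP) lies between the finger pads; the fingertips stand 25 mm ahead of it and the grasp point (between the pads) lies 6 mm ahead of it; y points along the fingers, x is the direction in which the jaws open and shut, and the axes are right-handed (so a half turn about y gives the same grasp; the last joint's range is limited). The gripper opens to 94 mm and grips with 3 to 60 N. Pads are 16 mm wide; open, the fingers measure 119 mm over their backs; the gripper's body (75 mm by 177 mm) begins 78 mm behind the grasp point.
Start: joints at [1.01, 0.426, 0.074, 1.606, -0.034, 1.111, -0.067], TCP at [0.27, -0.619, 0.23] pointing down, gripper open.
Joint ranges: [-2.85, 2.85], [-0.5, 2.14], [-1.23, 1.37], [0.21, 2.46], [-1.02, 4.16], [0.16, 2.05], [-2.73, 2.73]. Speed limits (rad/s): [1.89, 1.89, 2.39, 2.39, 3.01, 3.01, 3.01].

INTERFACE

Orientations are given as [roll, pitch, yaw] about the fixed x, y, z axes, in that order (R = Rz(yaw) Ry(pitch) Rx(roll)).
In Python, from bench import robot, camera, calibration, ticket gives the robot as it stands.
- The arm moves only by the tool send_rows, never from a script. Its argument "targets" is one flat list of numbers, 7 for each row, row after row: the turn, a rotation vector about the tool's x, y, z in units of 2 pi rad (1.0 is 2 pi rad), then the shift along the tool's x, y, z in units of 0.1 m (1.0 is 0.1 m), then the gripper command: -1 is fully open, 1 is shut, values between are in proportion. A call has 1 to 12 rows; each row is the pose to reach, as a shift and turn from the pose commanded when the call began, along the tool's axes at that moment, turning the shorter way round; what a row does not reach only later rows make up. A row lasts 1/10 s, in which the tool goes at most 50 mm and 8.59 degrees, less where a joint would pass 70% of its speed; a pose out of reach is approached as far as the arm can. A call with a number of a shift or a turn outside -1 to 1 is refused whole. A call with a gripper value outside its range is refused whole. The fingers move at their own pace and stop on an object; "force" is the grip in N (left out, the last holds). Time passes only in rows, so rows that repeat a pose let the fingers close. It gives the time, the measured TCP pose, the force and the opening at its end, in the units of the state.
- robot.get_state(): the state, without advancing time (a new reading comes with each control period).
- camera(name): name is "scene" or "top" or "wrist"; returns (picture, depth): 384x512x3 uint8, blue, green, red; 384x512 float32, m along the optical axis (not along the pixel's ray), 0 where there is no reading.
- calibration(name): a dict with "fx", "fy", "cx", "cy" (pixels), "k1" (the pictures are not rectified: a ray, as slopes to the right and down, at radius r is drawn at 1 + k1 r^2 times it, then the intrinsics apply), "rvec" (rotation vector, rad) and "tvec" (3), from world to camera coordinates, as OpenCV has them; the wrist camera has in their place "hand_eye" (4x4, takes a point from camera to tool coordinates, whose origin is the TCP and whose axes are the tool frame's). Camera axes: x right, y down, z forward; pixel columns grow to the right and rows downward; lengths in m; the calibration is good to about 2 mm. A picture is of the moment at which its call begins: read the wrist's pose just before it. calibration takes no time and is no camera call.
- ticket.finish_job(): hands the job in, once; it reports no verdict.
The state is a dict: "clock": time; "joint_positions": joint angles; "qd": joint speeds; "tau": joint torques, N m; "tool_pos": TCP position; "ee_rot": TCP orientation; "wrist_force": force on the tool from outside, world axes, zero at the start; "ft_torque": the same for the moment, N m; "width": finger opening in m.
Only numpy, scipy, OpenCV 4.12 (cv2) and the standard library are available. Lean on these libraries where they do the work, as an engineer would, in place of code of your own. Each camera call takes 0.05 s, during which the arm holds its last target.

## Working session

There is one attempt and no reset: what is moved stays moved. The work goes in short steps, Python scripts to look and compute and a tool call to move; the robot and the scene stay as the last step left them, time stands still between calls to the robot, and variables do not carry over. Pictures are saved under pics/ and viewed, and the job is handed in when it is done.

Besides the shell and the picture viewer there is one more tool, called after ">>>" as a command line: name --argument value ..., lists and objects as JSON in quotes. send_rows: Moves the arm, as the interface text tells. Its arguments: {"type":"object","properties":{"targets":{"type":"array","items":{"type":"number","minimum":-1,"maximum":1}},"force":{"type":"number"}},"required":["targets"]}

```bash
ls; mkdir -p pics; python3 - <<'E'
from bench import robot,camera,calibration,ticket
import cv2,numpy as np
s=robot.get_state();print(s)
for n in ["scene","top","wrist"]:
    print(n,calibration(n))
for n in ["scene","top","wrist"]:
    p,d=camera(n);cv2.imwrite(f"pics/{n}0.png",p);np.save(f"{n}0_d.npy",d)
    cv2.imwrite(f"pics/{n}0b.png",cv2.resize(p,(800,600),interpolation=cv2.INTER_CUBIC))
E
```

```text
pics
{'clock': 0.0, 'joint_positions': array([ 1.00949323,  0.42671107,  0.07387662,  1.6065943 , -0.03407455,
        1.11077428, -0.06708762]), 'qd': array([-0.00106678, -0.00060836, -0.00045543,  0.00092585,  0.00102808,
        0.00082673, -0.00023339]), 'tau': array([-3.25341744e-04, -9.35812855e+01,  3.66651244e+00, -4.54196012e+01,
       -4.89637919e-02,  2.01612135e-02,  2.45349383e-04]), 'tool_pos': array([ 0.26997331, -0.61823297,  0.22979593]), 'ee_rot': array([-1.57091891e+00,  1.22128661e-03, -1.15902431e+00]), 'wrist_force': array([-0.6991839 , -0.33701594, -0.2027562 ]), 'ft_torque': array([ 0.01043647, -0.06598833,  0.02323606]), 'width': 0.09408160657037892}
scene {'fx': 396.6074585301888, 'fy': 396.6074585301888, 'cx': 259.46282433163753, 'cy': 190.4773262320048, 'k1': -0.06913687425855675, 'rvec': array([ 0.81933872, -2.67721435,  0.96778986]), 'tvec': array([0.34089462, 0.26475624, 1.10843327])}
top {'fx': 367.4151542929577, 'fy': 367.4151542929577, 'cx': 250.62171563204197, 'cy': 188.30152749240327, 'k1': -0.12120802780306113, 'rvec': array([ 2.11032336, -2.17627886,  0.15377999]), 'tvec': array([-0.01569443,  0.43180742,  1.02287966])}
wrist {'fx': 330.31622553928025, 'fy': 330.31622553928025, 'cx': 252.218755962071, 'cy': 192.9222563538114, 'k1': 0.020633114167959207, 'hand_eye': array([[ 9.99999734e-01, -4.92683527e-05,  7.28162863e-04,
         6.21410860e-04],
       [-7.17294892e-04, -2.50452431e-01,  9.68128641e-01,
        -1.53001763e-01],
       [ 1.34672056e-04, -9.68128905e-01, -2.50452399e-01,
         7.16611205e-02],
       [ 0.00000000e+00,  0.00000000e+00,  0.00000000e+00,
         1.00000000e+00]])}
```

View pics/scene0b.png

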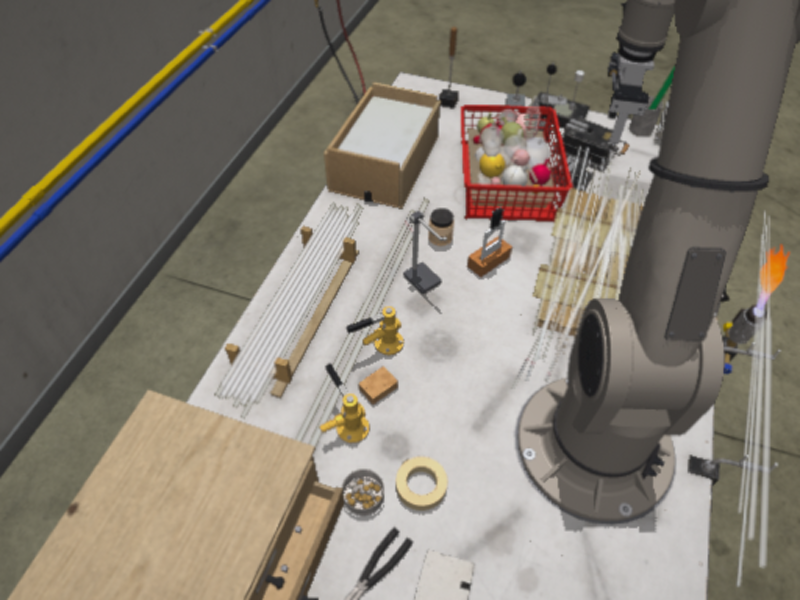

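View pics/top0b.png

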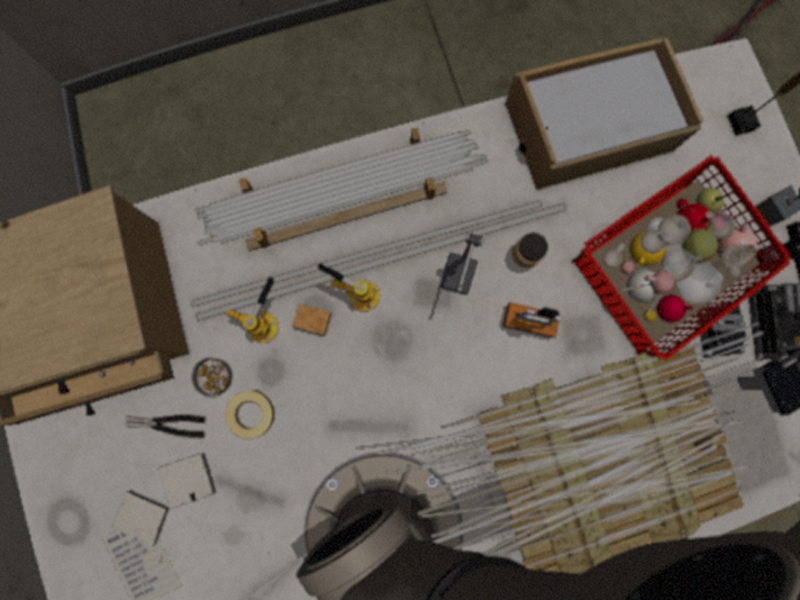

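View pics/wrist0b.png

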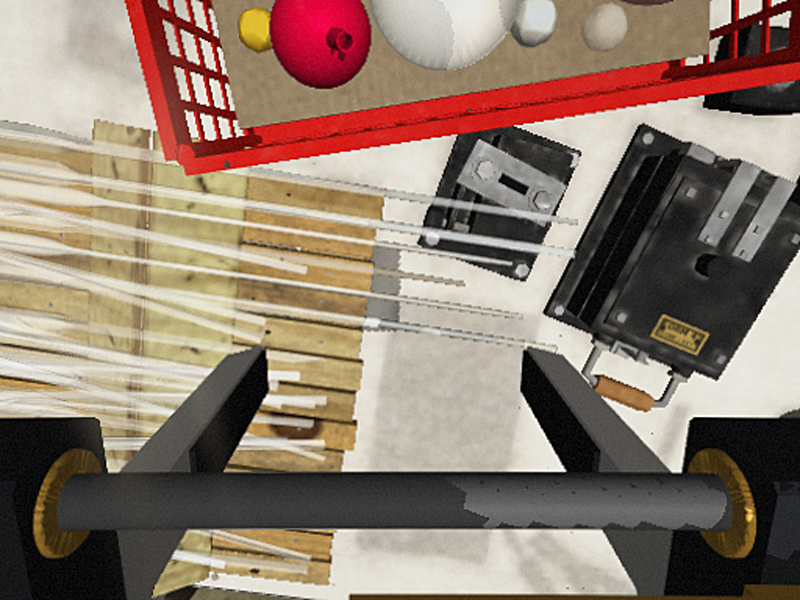

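```bash
cat > h.py <<'E'
import numpy as np,cv2
from scipy.spatial.transform import Rotation as Ro
from bench import robot,camera,calibration
def und(cal,uv):
    uv=np.atleast_2d(np.array(uv,float));x=np.stack([(uv[:,0]-cal['cx'])/cal['fx'],(uv[:,1]-cal['cy'])/cal['fy']],1)
    y=x.copy()
    for _ in range(20): y=x/(1+cal['k1']*(y**2).sum(1,keepdims=True))
    return y
def c2w(name,st=None):
    cal=calibration(name)
    T=np.eye(4)
    if name=='wrist':
        T[:3,:3]=Ro.from_euler('xyz',st['ee_rot']).as_matrix();T[:3,3]=st['tool_pos']
        return T@np.array(cal['hand_eye'])
    R=cv2.Rodrigues(np.array(cal['rvec']))[0];T[:3,:3]=R.T;T[:3,3]=-R.T@np.array(cal['tvec']);return T
def ray(name,uv,st=None):
    T=c2w(name,st);y=und(calibration(name),uv)
    d=np.c_[y,np.ones(len(y))]@T[:3,:3].T
    return T[:3,3],d
def dep(name,uv,D,st=None):  # world pts from depth
    o,d=ray(name,uv,st);uv=np.atleast_2d(uv)
    z=np.array([D[int(round(v)),int(round(u))] for u,v in uv])
    return o+d*z[:,None]
def atz(name,uv,z,st=None):
    o,d=ray(name,uv,st);return o+d*((z-o[2])/d[:,2])[:,None]
def tri(obs): # [(name,uv,st)]
    A=np.zeros((3,3));b=np.zeros(3);L=[]
    for n,uv,st in obs:
        o,d=ray(n,uv,st);d=d[0]/np.linalg.norm(d[0]);P=np.eye(3)-np.outer(d,d);A+=P;b+=P@o;L.append((o,P))
    x=np.linalg.solve(A,b);return x,[round(1000*float(np.linalg.norm(P@(x-o))),1) for o,P in L]
def proj(name,X,st=None):
    T=np.linalg.inv(c2w(name,st));c=calibration(name);X=np.atleast_2d(X)@T[:3,:3].T+T[:3,3]
    y=X[:,:2]/X[:,2:];y=y*(1+c['k1']*(y**2).sum(1,keepdims=True));return y*[c['fx'],c['fy']]+[c['cx'],c['cy']]
def crop(p,x0,y0,x1,y1,k,fn):
    im=cv2.resize(p[y0:y1,x0:x1],None,fx=k,fy=k,interpolation=cv2.INTER_CUBIC)
    for x in range(-(-x0//10)*10,x1,10):
        cv2.line(im,((x-x0)*k,0),((x-x0)*k,5),(0,0,255),1);cv2.putText(im,str(x),((x-x0)*k,15),0,.35,(0,0,255),1)
    for y in range(-(-y0//10)*10,y1,10):
        cv2.line(im,(0,(y-y0)*k),(5,(y-y0)*k),(0,0,255),1);cv2.putText(im,str(y),(6,(y-y0)*k+4),0,.35,(0,0,255),1)
    cv2.imwrite(fn,im)
E
python3 - <<'E'
from h import *
t=cv2.imread('pics/top0.png');s=cv2.imread('pics/scene0.png')
crop(t,120,150,250,230,6,'pics/tA.png')
crop(t,270,140,370,220,7,'pics/tB.png')
crop(s,195,190,275,290,6,'pics/sA.png')
crop(s,250,120,340,210,6,'pics/sB.png')
E
```

```text
(no output)
```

View pics/tA.png

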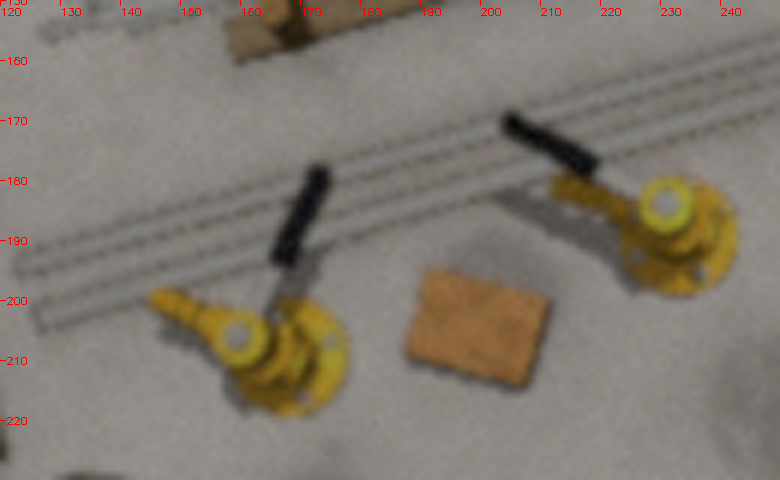

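View pics/tB.png

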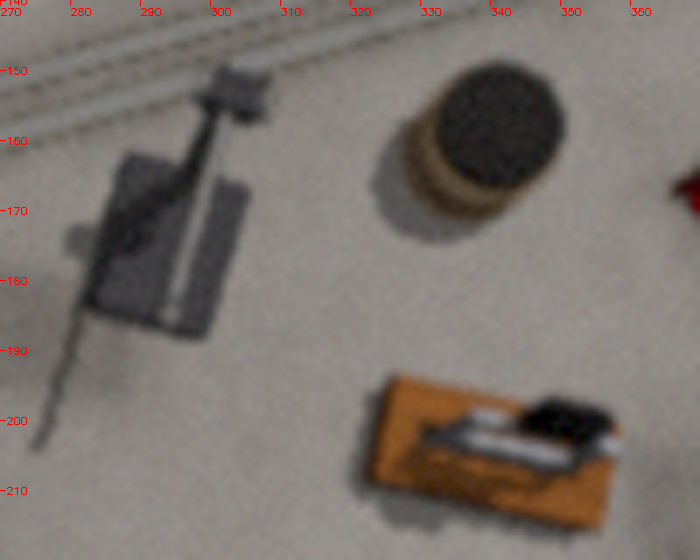

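View pics/sA.png

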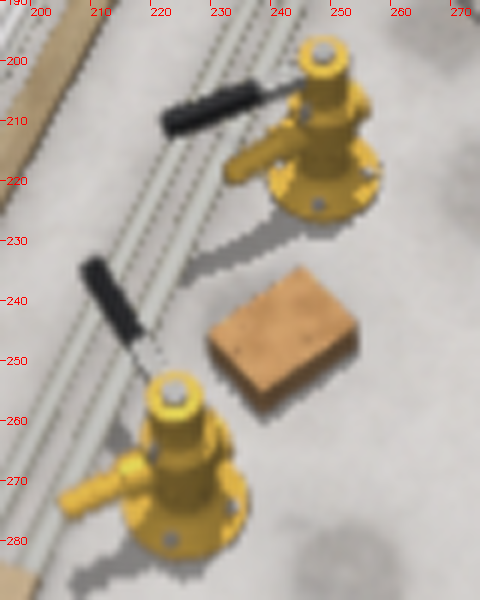

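View pics/sB.png

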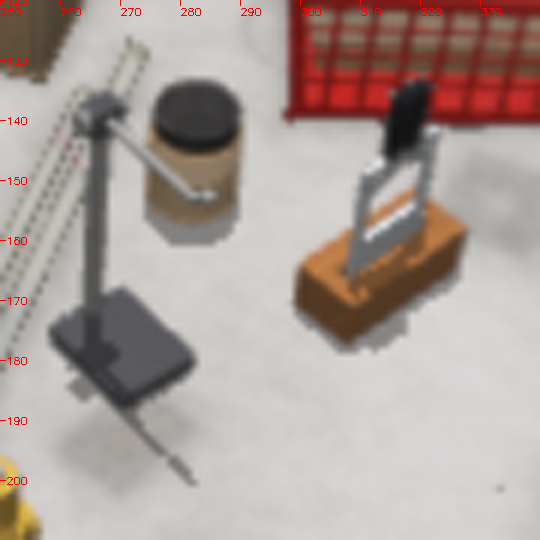

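```bash
python3 - <<'E'
from h import *
np.set_printoptions(precision=4,suppress=True)
D={n:np.load(n+'0_d.npy') for n in('top','scene')}
P={'cap1':((231.5,184),(246.5,198.5)),'h1out':((204.5,170),(222,210.5)),'h1in':((217,177),(236.5,205)),
'noz1':((211.5,180.5),(234,219)),'cap2':((159.5,206),(223,256)),'h2out':((172.5,179),(209.5,234)),'h2in':((166.5,192),(216.5,246)),'noz2':((146,199),(206,274.5)),
'hookbend':((293,185.5),(282,152)),'armroot':((300.5,165),(270,141)),
'gripbot':((347,204),(314,144)),'griptop':((351,199.5),(319,134)),'jarlid':((340,158),(282,139))}
for k,(a,b) in P.items():
    x,r=tri([('top',a,None),('scene',b,None)])
    print(k,x,r,dep('top',a,D['top'])[0],dep('scene',b,D['scene'])[0])
print('rack corners z.034',atz('top',[(325.5,194),(358,201),(355,215),(322,208.5)],.034))
print('base z~.01',atz('top',[(287,162),(304.5,166.5),(298,188),(281,184)],.01))
print('cork',atz('top',[(190.5,194.5),(210.5,199),(206.5,214.5),(186.5,208.5)],.024))
print('flange',atz('top',[(231,188)],.0))
c=calibration('top');print(c2w('top')[:3,3],c2w('scene')[:3,3])
E
```

```text
cap1 [0.4378 0.0234 0.1   ] [3.7, 3.7] [0.433  0.0215 0.1084] [0.4413 0.0246 0.1002]
h1out [0.4774 0.0957 0.092 ] [0.8, 0.8] [0.4747 0.0941 0.1017] [0.4743 0.1004 0.1001]
h1in [0.4536 0.0603 0.0988] [1.4, 1.4] [0.4547 0.0607 0.1   ] [0.4516 0.0607 0.1001]
noz1 [0.4513 0.0798 0.0535] [2.4, 2.4] [0.4531 0.0805 0.0564] [0.448  0.0804 0.0557]
cap2 [0.3815 0.2178 0.0994] [0.9, 0.9] [0.3797 0.215  0.1088] [0.3782 0.2226 0.11  ]
h2out [0.4543 0.1827 0.0978] [0.9, 0.9] [0.4526 0.1813 0.1027] [0.4539 0.1843 0.1007]
h2in [0.4189 0.2    0.0918] [0.4, 0.4] [0.4182 0.1985 0.0987] [0.4154 0.203  0.0989]
noz2 [0.4061 0.2686 0.0502] [1.0, 1.0] [0.4063 0.2675 0.0552] [0.4026 0.2706 0.0565]
hookbend [ 0.4168 -0.133   0.1764] [3.6, 3.6] [ 0.4133 -0.1342  0.1776] [ 0.4228 -0.1367  0.171 ]
armroot [ 0.4702 -0.1536  0.1757] [5.7, 5.7] [ 0.4661 -0.1566  0.1695] [ 0.4804 -0.1598  0.1672]
gripbot [ 0.3752 -0.2793  0.1165] [7.0, 7.0] [ 0.3747 -0.2984  0.0543] [ 0.3798 -0.2722  0.121 ]
griptop [ 0.3742 -0.282   0.1608] [1.5, 1.5] [ 0.3762 -0.2829  0.1553] [ 0.3748 -0.2877  0.1558]
jarlid [ 0.5052 -0.2841  0.0666] [0.5, 0.5] [ 0.5046 -0.2842  0.0668] [ 0.5045 -0.2818  0.0689]
rack corners z.034 [[ 0.4076 -0.2432  0.034 ]
 [ 0.3843 -0.3364  0.034 ]
 [ 0.3443 -0.3249  0.034 ]
 [ 0.3662 -0.2307  0.034 ]]
base z~.01 [[ 0.5098 -0.1391  0.01  ]
 [ 0.4946 -0.1905  0.01  ]
 [ 0.4309 -0.1679  0.01  ]
 [ 0.4443 -0.1185  0.01  ]]
cork [[0.4195 0.1456 0.024 ]
 [0.4047 0.0877 0.024 ]
 [0.3602 0.0999 0.024 ]
 [0.3792 0.1576 0.024 ]]
flange [[0.4385 0.0291 0.    ]]
[ 0.2769 -0.0303  1.0749] [0.0222 0.615  1.0179]
```

```bash
cat >> h.py <<'E'
def plan(xyz,yaw_deg,st=None):
    st=st or robot.get_state();R=Ro.from_euler('xyz',st['ee_rot'])
    Rt=Ro.from_euler('xyz',[-np.pi/2,0,np.radians(yaw_deg)])
    rv=(R.inv()*Rt).as_rotvec()/(2*np.pi);sh=R.inv().apply(np.array(xyz)-st['tool_pos'])/.1
    print('turn',rv.round(4),'shift',sh.round(3))
def pst():
    s=robot.get_state();print('t',round(s['clock'],2),'pos',s['tool_pos'].round(4),'rot',np.degrees(s['ee_rot']).round(2),'F',s['wrist_force'].round(2),'w',round(s['width'],4),'q',s['joint_positions'].round(2));return s
E
python3 -c "
from h import *
for p in [((.45,-.45,.30),-40),((.5,-.3,.3),-14)]: plan(*p)
"
```

```text
turn [-0.     -0.0734 -0.0002] shift [-0.823 -0.7    2.323]
turn [-1.000e-04 -1.456e-01 -1.000e-04] shift [-1.997 -0.699  3.381]
```

>>> send_rows --targets '[0,-0.07,0,-0.5,-0.7,1.0,1,0,-0.07,0,-0.5,-0.7,1.0,1,0,-0.07,0,-0.5,-0.7,1.0,1]' --force 30

```text
clock: 0.45
tool_pos: [0.3441, -0.5306, 0.3021]
ee_rot: [-1.57, -0.001, -0.711]
wrist_force: [0.8, -1.2, 1.3]
width: 0.0734
```

```bash
python3 -c "
from h import *
pst();plan((.48,-.28,.3),-14)
"
```

```text
t 0.45 pos [ 0.3441 -0.5306  0.3021] rot [-8.997e+01 -6.000e-02 -4.074e+01] F [ 0.78 -1.17  1.25] w 0.0734 q [ 0.93  0.3  -0.05  1.62  0.01  1.22  0.17]
turn [-0.     -0.0743  0.0002] shift [-0.605  0.022  2.786]
```

>>> send_rows --targets '[0,-0.04,0,-0.22,0,1.0,1,0,-0.075,0,-0.22,0,1.0,1,0,-0.075,0,-0.22,0,1.0,1,0,-0.075,0,-0.22,0,1.0,1]'

```text
clock: 0.85
tool_pos: [0.3919, -0.4418, 0.3007]
ee_rot: [-1.571, -0.0, -0.242]
wrist_force: [-0.7, -1.3, 0.3]
width: 0.0415
```

```bash
python3 -c "
from h import *
pst();plan((.48,-.28,.3),-14)
"
```

```text
t 0.85 pos [ 0.3919 -0.4418  0.3007] rot [-9.000e+01 -1.000e-02 -1.387e+01] F [-0.71 -1.3   0.27] w 0.0415 q [ 0.87  0.24 -0.16  1.71  0.04  1.2   0.46]
turn [-0.      0.0004  0.    ] shift [0.468 0.007 1.782]
```

Look with the wrist camera here (tag view A), then go on.

```bash
cat >> h.py <<'E'
def snap(tag):
    st=robot.get_state();p,d=camera('wrist');cv2.imwrite(f'pics/{tag}.png',p);cv2.imwrite(f'pics/{tag}b.png',cv2.resize(p,(800,600),interpolation=cv2.INTER_CUBIC))
    import pickle;pickle.dump((st,p,d),open(tag+'.pkl','wb'));return st,p,d
def load(tag):
    import pickle;return pickle.load(open(tag+'.pkl','rb'))
E
python3 -c "
from h import *
snap('w1')
"
```

```text
(no output)
```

View pics/w1b.png

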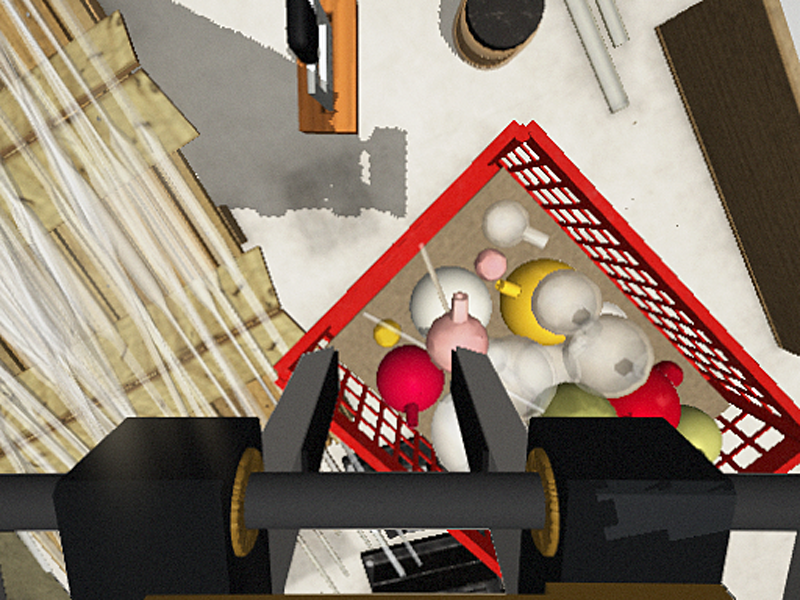

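>>> send_rows --targets '[0,0,0,0.3,0,1.0,1,0,0,0,0.3,0,1.0,1,0,0,0,0.3,0,1.0,1,0,0,0,0.3,0,1.0,1]'

```text
clock: 1.3
tool_pos: [0.4449, -0.3534, 0.3003]
ee_rot: [-1.571, 0.0, -0.251]
wrist_force: [0.1, -0.9, 0.7]
width: 0.0051
```

```bash
python3 -c "
from h import *
snap('w2');pst();plan((.50,-.15,.3),0)
"
```

```text
t 1.35 pos [ 0.4441 -0.3546  0.3003] rot [-9.002e+01  2.000e-02 -1.444e+01] F [ 0.24 -0.26  0.06] w 0.0018 q [ 0.75  0.21 -0.22  1.75  0.05  1.19  0.26]
turn [ 0.     -0.0401 -0.0001] shift [3.100e-02 2.000e-03 2.121e+00]
```

View pics/w2b.png

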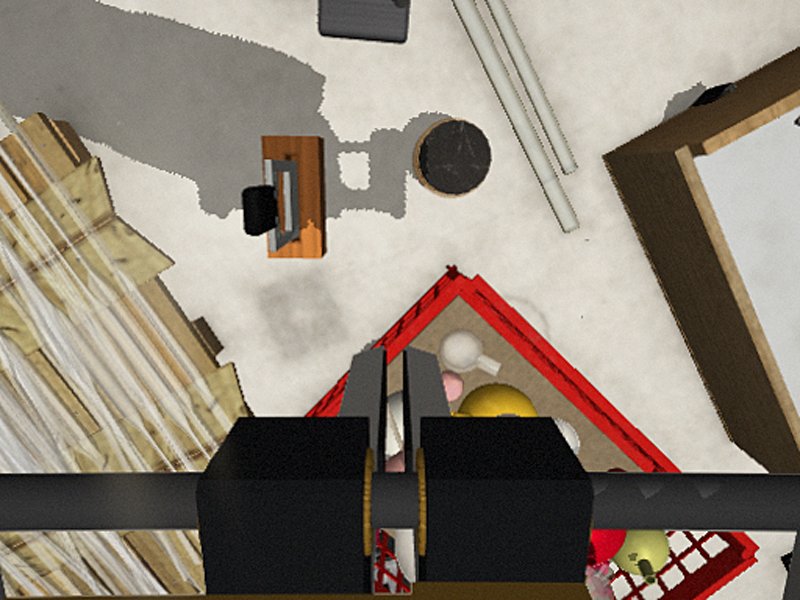

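>>> send_rows --targets '[0,0,0,-0.1,0,1.0,1,0,0,0,-0.1,0,1.0,1,0,0,0,-0.1,0,1.0,1]'

```text
clock: 1.65
tool_pos: [0.4602, -0.2503, 0.3007]
ee_rot: [-1.57, -0.0, -0.247]
wrist_force: [-0.2, -0.5, -0.9]
width: 0.0003
```

```bash
python3 -c "
from h import *
snap('w3');pst();plan((.49,-.05,.28),20);plan((.42,.1,.28),55)
"
```

```text
t 1.7 pos [ 0.4595 -0.2532  0.3007] rot [-9.000e+01 -1.000e-02 -1.425e+01] F [-0.47 -1.46 -0.11] w 0.0008 q [ 0.64  0.14 -0.29  1.84  0.04  1.17  0.09]
turn [ 0.     -0.0951  0.    ] shift [-0.205  0.207  2.045]
turn [ 0.     -0.1924  0.    ] shift [-1.252  0.207  3.326]
```

View pics/w3b.png

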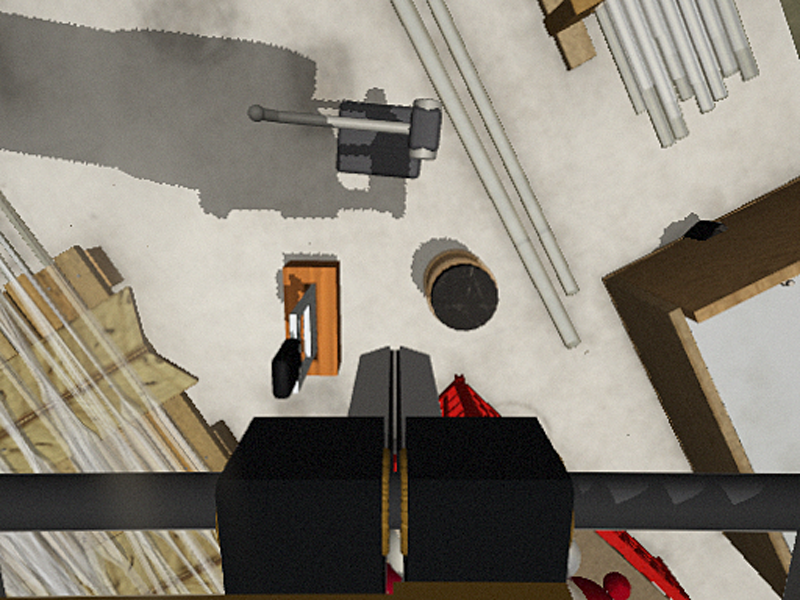

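>>> send_rows --targets '[0,-0.02,0,-0.1,0.1,0.5,1,0,-0.045,0,-0.1,0.1,1.0,1,0,-0.065,0,-0.1,0.1,1.0,1,0,-0.065,0,-0.1,0.1,1.0,1]'

```text
clock: 2.1
tool_pos: [0.4744, -0.156, 0.2904]
ee_rot: [-1.571, 0.0, 0.16]
wrist_force: [0.0, -1.2, -0.1]
width: 0.0001
```

```bash
python3 -c "
from h import *
snap('w4');pst();plan((.45,.02,.28),30);plan((.431,.096,.28),61)
"
```

```text
t 2.15 pos [ 0.4741 -0.1568  0.2904] rot [-9.001e+01  2.000e-02  8.810e+00] F [ 1.05 -0.33 -0.22] w 0.0006 q [ 0.56  0.11 -0.4   1.9   0.05  1.15  0.3 ]
turn [ 0.     -0.0589 -0.    ] shift [0.032 0.104 1.785]
turn [ 0.00e+00 -1.45e-01 -1.00e-04] shift [-0.039  0.103  2.565]
```

View pics/w4b.png

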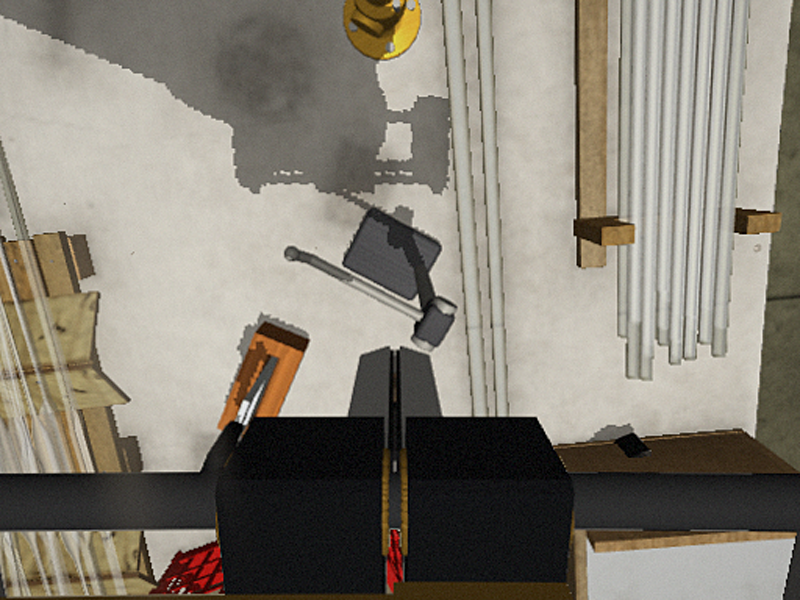

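>>> send_rows --targets '[0,-0.02,0,0.05,0.0,0.5,1,0,-0.04,0,0.05,0.0,1.0,1,0,-0.04,0,0.05,0.0,1.0,1]'

```text
clock: 2.45
tool_pos: [0.4629, -0.0521, 0.2908]
ee_rot: [-1.57, -0.001, 0.414]
wrist_force: [0.7, -1.4, 0.7]
width: 0.0005
```

```bash
python3 -c "
from h import *
snap('w5');pst();plan((.431,.096,.28),61)
"
```

```text
t 2.5 pos [ 0.4633 -0.055   0.2907] rot [-9.002e+01 -2.000e-02  2.339e+01] F [-0.46 -0.18  0.82] w 0.0003 q [ 0.47  0.05 -0.5   1.95  0.03  1.14  0.36]
turn [ 1.000e-04 -1.045e-01  0.000e+00] shift [0.303 0.107 1.514]
```

View pics/w5b.png

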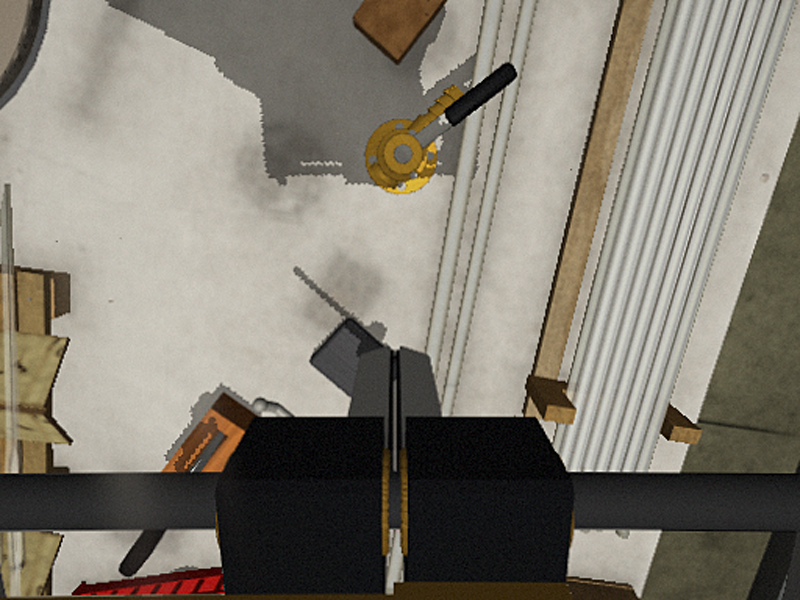

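```bash
python3 -c "
from h import *
st,p,d=load('w5');k=.64
for n,uv,z in [('cap',(403,152),.106),('hout',(510,73),.1),('hin',(453,117),.1),('noz',(452,93),.055)]:
    uv=(uv[0]*k,uv[1]*k);print(n,atz('wrist',uv,z,st)[0].round(4),dep('wrist',[uv],d,st)[0].round(4))
"
```

```text
cap [0.4347 0.0243 0.106 ] [0.4347 0.0243 0.1068]
hout [0.4761 0.0933 0.1   ] [0.4759 0.093  0.1015]
hin [0.4549 0.0563 0.1   ] [0.4549 0.0563 0.1002]
noz [0.4503 0.076  0.055 ] [0.4501 0.0753 0.0592]
```

>>> send_rows --targets '[0,-0.02,0,0.15,0.05,0.5,1,0,-0.04,0,0.25,0.1,1.0,1,0,-0.06,0,0.3,0.1,1.0,1,0,-0.08,0,0.3,0.1,1.0,1,0,-0.1,0,0.3,0.1,1.0,1]'

```text
clock: 3.0
tool_pos: [0.4517, 0.0462, 0.2804]
ee_rot: [-1.571, 0.0, 1.037]
wrist_force: [-0.4, -1.0, -0.2]
width: 0.0009
```

```bash
python3 -c "
from h import *
pst();plan((.434,.097,.2),59);plan((.434,.097,.105),59)
"
```

```text
t 3.0 pos [0.4517 0.0462 0.2804] rot [-89.99   0.    59.41] F [-0.44 -1.05 -0.19] w 0.0009 q [ 0.37  0.05 -0.62  1.99  0.03  1.12  0.77]
turn [-0.      0.0011 -0.    ] shift [0.348 0.804 0.41 ]
turn [-0.      0.0011 -0.    ] shift [0.348 1.754 0.41 ]
```

>>> send_rows --targets '[0,0,0,0.35,0.1,0.41,1,0,0,0,0.35,0.5,0.41,1,0,0,0,0.35,0.9,0.41,1,0,0,0,0.35,0.9,0.41,1]'

```text
clock: 3.4
tool_pos: [0.4317, 0.0967, 0.1869]
ee_rot: [-1.565, 0.004, 1.033]
wrist_force: [-0.1, -0.5, 0.7]
width: 0.0007
```

```bash
python3 -c "
from h import *
pst();snap('w6');plan((.434,.097,.105),59)
"
```

```text
t 3.4 pos [0.4317 0.0967 0.1869] rot [-89.69   0.24  59.19] F [-0.07 -0.53  0.66] w 0.0007 q [ 0.27  0.15 -0.68  2.11  0.12  0.92  0.56]
turn [-0.0006  0.0007 -0.0004] shift [ 0.004  0.844 -0.015]
```

View pics/w6b.png

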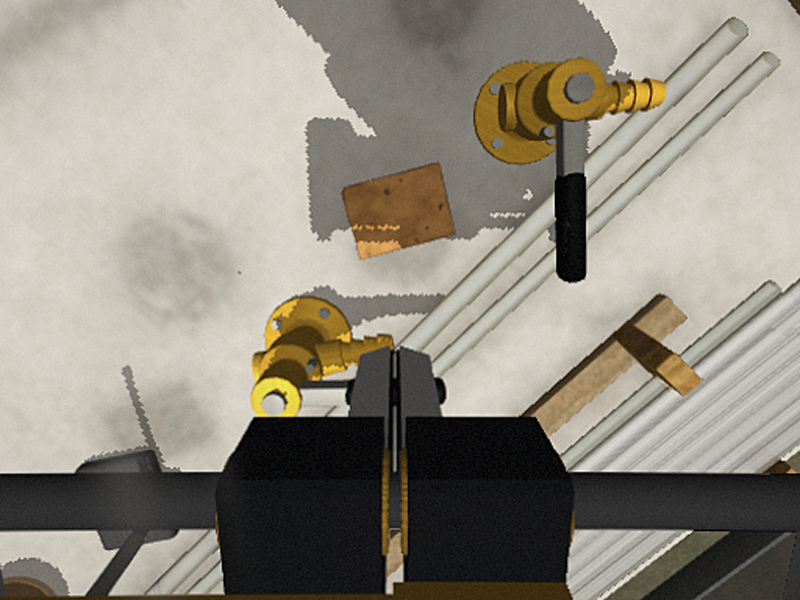

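>>> send_rows --targets '[0,0,0,0,0.4,0,1,0,0,0,0,0.8,0,1,0,0,0,0,0.83,0,1,0,0,0,0,0.83,0,1]'

```text
clock: 3.85
tool_pos: [0.4342, 0.0989, 0.1089]
ee_rot: [-1.571, 0.0, 1.037]
wrist_force: [-0.2, 0.5, 1.4]
width: 0.0006
```

```bash
cat >> h.py <<'E'
AX=np.array([.435,.024])
def arc(psi,off,r=.062,z=.105):
    a=np.radians(psi);x=AX+r*np.array([np.cos(a),np.sin(a)])+off*np.array([-np.sin(a),np.cos(a)])
    plan((x[0],x[1],z),psi)
E
python3 -c "
from h import *
pst()
for p in [(59,.016),(50,.014),(42,.014),(34,.014),(26,.014),(18,.014)]: print(p);arc(*p)
"
```

```text
t 3.85 pos [0.4342 0.0989 0.1089] rot [-8.999e+01  1.000e-02  5.944e+01] F [-0.24  0.45  1.37] w 0.0006 q [ 0.21  0.28 -0.66  2.18  0.25  0.75  0.43]
(59, 0.016)
turn [-0.      0.0012 -0.    ] shift [-0.02   0.039 -0.233]
(50, 0.014)
turn [-0.      0.0262 -0.    ] shift [-0.007  0.039 -0.352]
(42, 0.014)
turn [-0.      0.0485 -0.    ] shift [-0.008  0.039 -0.44 ]
(34, 0.014)
turn [-0.      0.0707 -0.    ] shift [-0.021  0.039 -0.528]
(26, 0.014)
turn [-0.      0.0929 -0.    ] shift [-0.047  0.039 -0.613]
(18, 0.014)
turn [-0.      0.1151 -0.    ] shift [-0.084  0.039 -0.693]
```

>>> send_rows --targets '[0,0,0,-0.01,0.04,-0.2,1,0,0.013,0,-0.01,0.04,-0.3,1,0,0.026,0,-0.01,0.04,-0.35,1,0,0.037,0,-0.01,0.04,-0.4,1,0,0.048,0,-0.01,0.04,-0.44,1,0,0.06,0,-0.015,0.04,-0.485,1,0,0.07,0,-0.02,0.04,-0.53,1,0,0.07,0,-0.02,0.04,-0.53,1]'

```text
clock: 4.65
tool_pos: [0.4798, 0.0703, 0.1056]
ee_rot: [-1.572, -0.002, 0.597]
wrist_force: [-0.0, -0.0, 0.4]
width: 0.0003
```

```bash
python3 -c "
from h import *
pst()
for p in [(26,.014),(18,.014),(10,.014),(2,.014),(-6,.014),(-14,.014),(-17,.014)]: print(p);arc(*p)
"
```

```text
t 4.65 pos [0.4798 0.0703 0.1056] rot [-90.08  -0.14  34.22] F [-0.03 -0.03  0.38] w 0.0003 q [ 0.18  0.32 -0.53  2.11  0.24  0.76  0.1 ]
(26, 0.014)
turn [0.0002 0.0228 0.0004] shift [ 0.002  0.006 -0.081]
(18, 0.014)
turn [0.0002 0.0451 0.0004] shift [ 0.003  0.007 -0.17 ]
(10, 0.014)
turn [0.0001 0.0673 0.0004] shift [-0.008  0.007 -0.258]
(2, 0.014)
turn [0.0001 0.0895 0.0004] shift [-0.032  0.007 -0.343]
(-6, 0.014)
turn [1.000e-04 1.117e-01 4.000e-04] shift [-0.067  0.007 -0.424]
(-14, 0.014)
turn [0.     0.1339 0.0004] shift [-0.114  0.007 -0.5  ]
(-17, 0.014)
turn [0.     0.1423 0.0004] shift [-0.134  0.007 -0.527]
```

```bash
python3 -c "
from h import *
p,d=camera('scene');crop(p,190,150,290,250,6,'pics/s1.png')
"
```

```text
(no output)
```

View pics/s1.png

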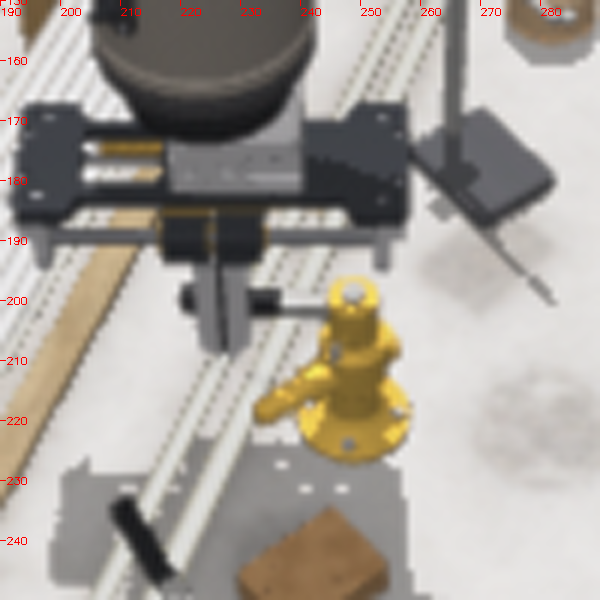

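>>> send_rows --targets '[0,0.012,0,0,0.01,-0.04,1,0,0.023,0,0,0.01,-0.085,1,0,0.034,0,0,0.01,-0.13,1,0,0.045,0,0,0.01,-0.17,1,0,0.056,0,0,0.01,-0.215,1,0,0.067,0,-0.01,0.01,-0.26,1,0,0.078,0,-0.02,0.01,-0.3,1,0,0.09,0,-0.03,0.01,-0.345,1,0,0.101,0,-0.05,0.01,-0.385,1,0,0.112,0,-0.07,0.01,-0.425,1]'

```text
clock: 5.7
tool_pos: [0.4979, 0.0323, 0.1041]
ee_rot: [-1.569, -0.003, -0.104]
wrist_force: [1.5, 4.2, -0.1]
width: 0.0003
```

```bash
python3 -c "
from h import *
pst()
for p in [(-10,.014),(-14,.014),(-17,.014),(-17,.01),(-17,.006)]: print(p);arc(*p)
"
```

```text
t 5.7 pos [0.4979 0.0323 0.1041] rot [-89.91  -0.19  -5.97] F [ 1.47  4.18 -0.09] w 0.0003 q [ 0.12  0.32 -0.36  2.09  0.17  0.75 -0.46]
(-10, 0.014)
turn [-0.0003  0.0112  0.0005] shift [ 0.011 -0.009 -0.052]
(-14, 0.014)
turn [-0.0003  0.0223  0.0005] shift [ 0.017 -0.009 -0.096]
(-17, 0.014)
turn [-0.0003  0.0306  0.0005] shift [ 0.018 -0.009 -0.129]
(-17, 0.01)
turn [-0.0003  0.0306  0.0005] shift [ 0.011 -0.009 -0.168]
(-17, 0.006)
turn [-0.0003  0.0306  0.0005] shift [ 0.003 -0.009 -0.208]
```

Force 4.2 N, as the lever's stiffness predicts. Small steps to the stop.

>>> send_rows --targets '[0,0.011,0,0.01,0,-0.05,1,0,0.022,0,0.015,0,-0.095,1,0,0.026,0,0.015,0,-0.11,1]'

```text
clock: 6.0
tool_pos: [0.498, 0.0208, 0.104]
ee_rot: [-1.569, -0.003, -0.268]
wrist_force: [3.9, 3.2, 2.6]
width: 0.0003
```

```bash
python3 -c "
from h import *
pst()
for p in [(-17,.014),(-17,.010),(-17,.006)]: print(p);arc(*p)
"
```

```text
t 6.0 pos [0.498  0.0208 0.104 ] rot [-89.91  -0.16 -15.34] F [3.87 3.17 2.61] w 0.0003 q [ 0.11  0.32 -0.33  2.1   0.15  0.74 -0.58]
(-17, 0.014)
turn [-0.0002  0.0046  0.0004] shift [ 0.007 -0.01  -0.014]
(-17, 0.01)
turn [-0.0002  0.0046  0.0004] shift [ 0.006 -0.011 -0.054]
(-17, 0.006)
turn [-0.0002  0.0046  0.0004] shift [ 0.005 -0.011 -0.094]
```

>>> send_rows --targets '[0,0,0,0,0,-0.02,1,0,0,0,0,0,-0.03,1,0,0,0,0,0,-0.04,1]'

```text
clock: 6.3
tool_pos: [0.4977, 0.0195, 0.1041]
ee_rot: [-1.566, -0.004, -0.263]
wrist_force: [6.6, 19.8, 2.0]
width: 0.0005
```

```bash
python3 -c "
from h import *
pst()
"
```

```text
t 6.3 pos [0.4977 0.0195 0.1041] rot [-89.75  -0.22 -15.07] F [ 6.56 19.82  1.97] w 0.0005 q [ 0.11  0.32 -0.33  2.1   0.15  0.74 -0.57]
```

>>> send_rows --targets '[0,0,0,0,0,-0.01,1,0,0,0,0,0,0.2,1,0,0,0,0,-0.4,0.3,1,0,0,0,0,-0.8,0.3,1,0,0,0,0,-1.0,0.3,1,0,0,0,0,-1.0,0.3,1]'

```text
clock: 6.9
tool_pos: [0.505, 0.0459, 0.206]
ee_rot: [-1.569, -0.005, -0.265]
wrist_force: [-0.0, 0.3, -0.2]
width: -0.0001
```

```bash
python3 -c "
from h import *
pst()
p,d=camera('scene');crop(p,190,150,290,250,6,'pics/s2.png')
p,d=camera('top');crop(p,150,140,310,240,5,'pics/t2.png')
"
```

```text
t 6.9 pos [0.505  0.0459 0.206 ] rot [-89.92  -0.29 -15.18] F [-0.03  0.29 -0.2 ] w -0.0001 q [ 0.1   0.2  -0.36  1.99  0.08  0.97 -0.56]
```

View pics/s2.png

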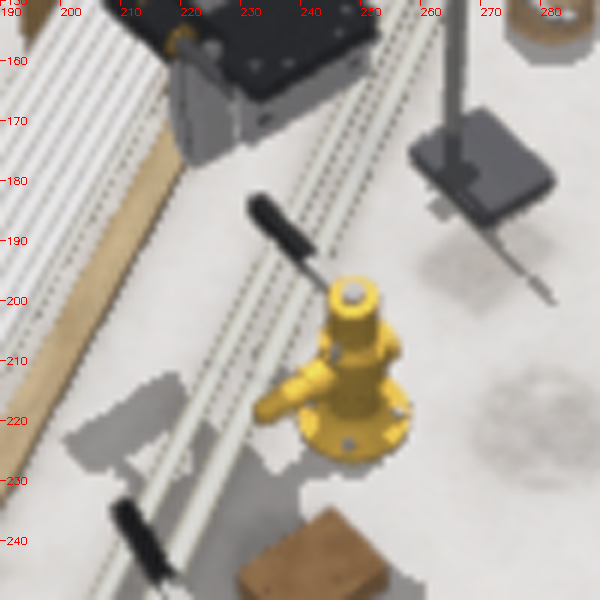

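View pics/t2.png

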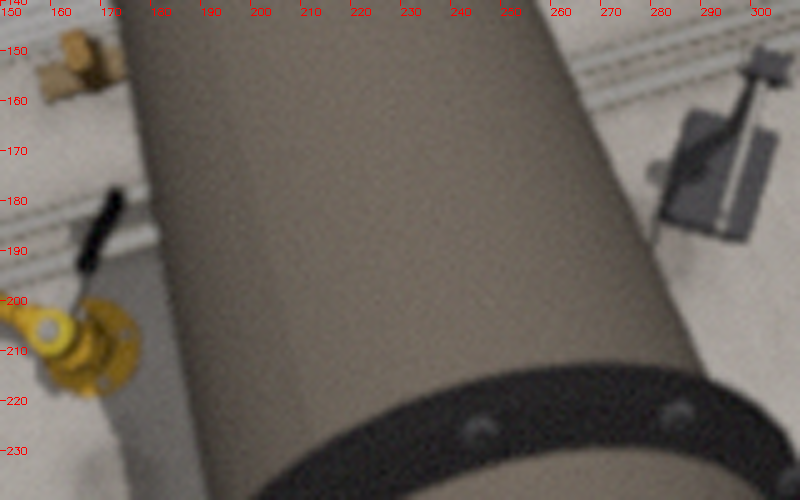

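```bash
python3 -c "
from h import *
a=atz('scene',[(231.7,184.5),(240.5,192.5),(235,217)],.096);print(a)
v=a[0]-a[1];print(np.degrees(np.arctan2(v[1],v[0])),np.linalg.norm(v), np.degrees(np.arctan2(*(a[:2].mean(0)[:2]-AX)[::-1])))
for n,b in [('w3',(150,50,290,120)),('w4',(175,150,300,230))]:
    st,p,d=load(n);crop(p,*b,5 if n=='w3' else 6,'pics/%sh.png'%n)
for n,b in [('w2',(145,75,225,175)),('w3',(165,155,225,255)),('w4',(120,195,210,305))]:
    st,p,d=load(n);crop(p,*b,6 if n!='w4' else 5,'pics/%st.png'%n)
"
```

```text
[[0.51135929 0.00286943 0.096     ]
 [0.47110719 0.01329391 0.096     ]
 [0.43186676 0.09559285 0.096     ]]
-14.51945407608126 0.04158005321391189 -15.805592346047336
```

View pics/w3h.png

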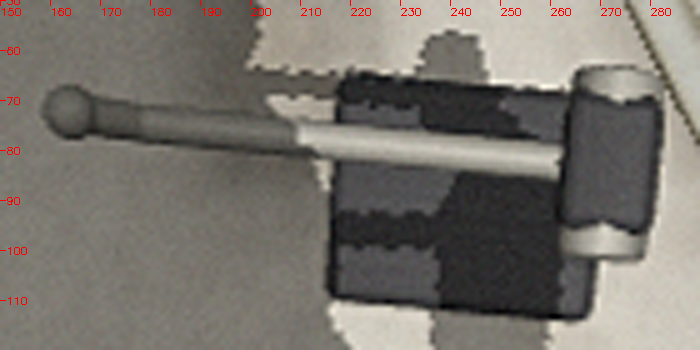

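View pics/w4h.png

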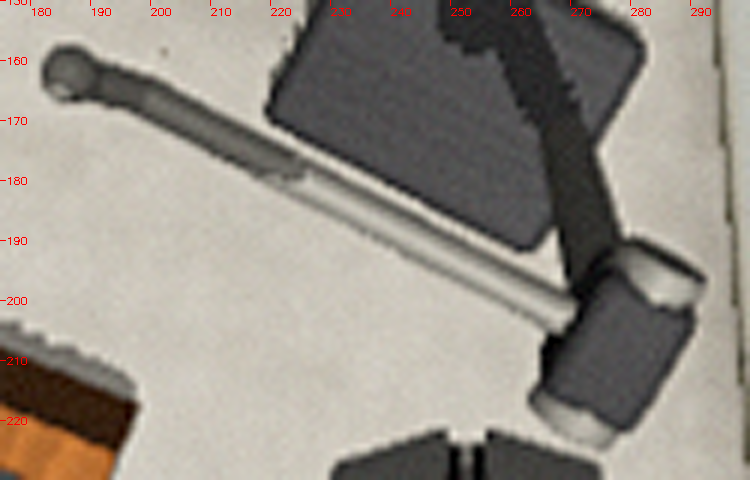

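View pics/w2t.png

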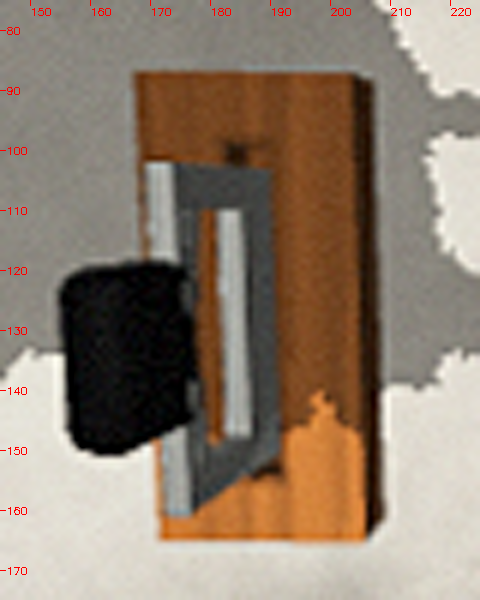

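View pics/w3t.png

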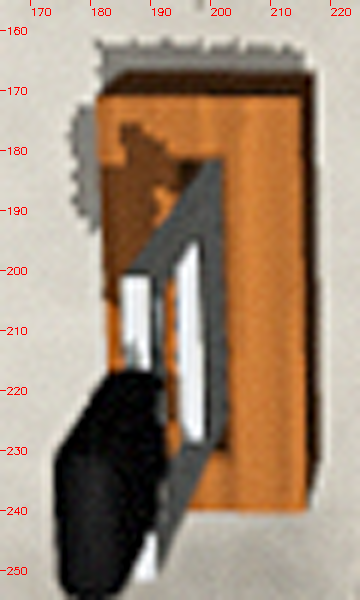

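View pics/w4t.png

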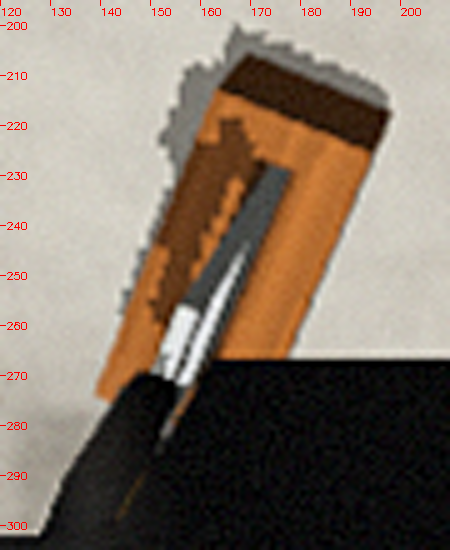

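```bash
python3 -c "
from h import *
np.set_printoptions(precision=4,suppress=True)
s3=load('w3');s4=load('w4');s2=load('w2')
for n,a,b in [('ball',(163.6,72),(186.7,162.2)),('root',(262,82),(268.8,202.2)),('bend',(180,74.8),(201,166.3))]:
    x,r=tri([('wrist',a,s3[0]),('wrist',b,s4[0])]);print(n,x,r,dep('wrist',[a],s3[2],s3[0])[0],dep('wrist',[b],s4[2],s4[0])[0])
print('arm', dep('wrist',[(i,77+ (i-210)*5/52) for i in range(210,262,8)],s3[2],s3[0]))
print('clamp',dep('wrist',[(272,80),(275,90)],s3[2],s3[0]),dep('wrist',[(280,210)],s4[2],s4[0]))
for nm,s,(x0,y0,x1,y1) in [('w2',s2,(150,95,200,165)),('w3',s3,(170,175,206,252))]:
    uv=[(u,v) for u in range(x0,x1) for v in range(y0,y1)]
    P=dep('wrist',uv,s[2],s[0]);col=np.array([s[1][v,u].max() for u,v in uv])
    g=P[(P[:,2]>.112)&(P[:,2]<.165)&(col<50)]
    print(nm,'grip',len(g),g.min(0),g.max(0))
    t=g[g[:,2]>.149];print(' top',len(t),t.mean(0))
    for yaw in (-12,-14,-16):
        a=np.radians(yaw);q=t[:,:2]@np.array([[np.cos(a),-np.sin(a)],[np.sin(a),np.cos(a)]])
        print(yaw,np.percentile(q,[2,98],axis=0).ravel(),np.ptp(q,axis=0))
    pl=P[(P[:,2]>.05)&(P[:,2]<.108)]
    c=pl[:,:2].mean(0);u,sv,vt=np.linalg.svd(pl[:,:2]-c);print(' plate',len(pl),pl.mean(0),'dir',np.degrees(np.arctan2(vt[0,1],vt[0,0])),sv)
    e=P[(P[:,2]>.095)&(P[:,2]<.108)];print(' shoulder',e.mean(0),len(e))
"
```

```text
ball [ 0.4161 -0.1374  0.1737] [0.5, 0.5] [ 0.416  -0.1377  0.1756] [ 0.4172 -0.1365  0.1778]
root [ 0.4903 -0.1631  0.1632] [0.1, 0.1] [ 0.4903 -0.1633  0.1658] [ 0.4898 -0.1621  0.167 ]
bend [ 0.4265 -0.141   0.1631] [0.7, 0.7] [ 0.4263 -0.1415  0.1659] [ 0.4275 -0.1404  0.1657]
arm [[ 0.4497 -0.1492  0.1668]
 [ 0.456  -0.1514  0.1669]
 [ 0.4621 -0.1535  0.1664]
 [ 0.4684 -0.1557  0.1669]
 [ 0.4746 -0.1579  0.1668]
 [ 0.4809 -0.16    0.1663]
 [ 0.4872 -0.1621  0.1653]]
clamp [[ 0.4982 -0.1641  0.1716]
 [ 0.4988 -0.1722  0.1713]] [[ 0.4999 -0.1658  0.1728]]
w2 grip 625 [ 0.3702 -0.301   0.1132] [ 0.3862 -0.2741  0.1562]
 top 394 [ 0.3784 -0.2872  0.1533]
-12 [ 0.4241 -0.215   0.435  -0.19  ] [0.0125 0.027 ]
-14 [ 0.4309 -0.2     0.4417 -0.175 ] [0.0121 0.0269]
-16 [ 0.437  -0.1847  0.4479 -0.1596] [0.0118 0.027 ]
 plate 453 [ 0.379  -0.287   0.0758] dir -105.16683852419418 [0.4255 0.0323]
 shoulder [ 0.3795 -0.2861  0.1032] 141
w3 grip 509 [ 0.3704 -0.2974  0.1148] [ 0.3858 -0.273   0.1557]
 top 286 [ 0.3789 -0.2848  0.1531]
-12 [ 0.4239 -0.2114  0.4349 -0.1888] [0.0124 0.024 ]
-14 [ 0.4306 -0.1964  0.4415 -0.1736] [0.0121 0.0238]
-16 [ 0.4365 -0.181   0.4479 -0.1583] [0.0119 0.024 ]
 plate 370 [ 0.3796 -0.2838  0.0736] dir -104.89540724281176 [0.4008 0.0295]
 shoulder [ 0.3816 -0.2784  0.1023] 97
```

>>> send_rows --targets '[0,0,0,-0.1,-0.5,0,-0.1,0,0,0,-0.2,-0.8,-0.5,-0.1,0,0,0,-0.2,-0.8,-1.0,-0.1,0,0,0,-0.2,-0.8,-1.0,-0.1]'

```text
clock: 7.4
tool_pos: [0.456, -0.0501, 0.2826]
ee_rot: [-1.572, -0.0, -0.271]
wrist_force: [-0.1, 1.5, -0.7]
width: 0.029
```

```bash
python3 -c "
from h import *
pst();plan((.3785,-.287,.27),-14.8)
"
```

```text
t 7.4 pos [ 0.456  -0.0501  0.2826] rot [-9.008e+01 -1.000e-02 -1.553e+01] F [-0.08  1.51 -0.7 ] w 0.029 q [ 0.24  0.03 -0.28  1.99  0.01  1.12 -0.31]
turn [ 0.0002 -0.002   0.    ] shift [-0.113  0.129 -2.49 ]
```

>>> send_rows --targets '[0,-0.002,0,-0.03,0,-0.5,-0.1,0,-0.002,0,-0.05,0,-1.0,-0.1,0,-0.002,0,-0.05,0,-1.0,-0.1]'

```text
clock: 7.7
tool_pos: [0.4239, -0.1458, 0.2814]
ee_rot: [-1.572, 0.002, -0.261]
wrist_force: [-0.2, 2.1, -0.3]
width: 0.0508
```

>>> send_rows --targets '[0,0,0,-0.03,0,-0.5,-0.1,0,0,0,-0.05,0,-1.0,-0.1,0,0,0,-0.05,0,-1.0,-0.1]'

```text
clock: 8.0
tool_pos: [0.3939, -0.2409, 0.2813]
ee_rot: [-1.572, 0.002, -0.26]
wrist_force: [0.8, 0.3, -0.5]
width: 0.0518
```

```bash
python3 -c "
from h import *
pst();plan((.3785,-.287,.25),-14.8)
"
```

```text
t 8.0 pos [ 0.3939 -0.2409  0.2813] rot [-90.06   0.13 -14.92] F [ 0.78  0.26 -0.52] w 0.0518 q [ 0.47  0.03 -0.06  2.    0.    1.12  0.15]
turn [ 0.0002 -0.0003 -0.0004] shift [-0.029  0.314 -0.485]
```

>>> send_rows --targets '[0,0,0,-0.03,0.1,-0.49,-0.1,0,0,0,-0.03,0.3,-0.49,-0.1,0,0,0,-0.03,0.7,-0.49,-0.1,0,0,0,-0.03,0.7,-0.49,-0.1,0,0,0,-0.03,0.7,-0.49,-0.1]'

```text
clock: 8.5
tool_pos: [0.3811, -0.2821, 0.2123]
ee_rot: [-1.57, 0.002, -0.253]
wrist_force: [-0.4, -0.7, 0.1]
width: 0.0521
```

```bash
python3 -c "
from h import *
pst();plan((.3785,-.287,.143),-14.8);snap('w7')
p,d=camera('scene');crop(p,250,70,350,180,5,'pics/s3.png')
"
```

```text
t 8.5 pos [ 0.3811 -0.2821  0.2123] rot [-89.96   0.14 -14.52] F [-0.43 -0.67  0.11] w 0.0521 q [ 0.52  0.12 -0.02  2.06  0.    0.97  0.25]
turn [-0.0001  0.0008 -0.0004] shift [-0.011  0.693 -0.054]
```

View pics/w7b.png

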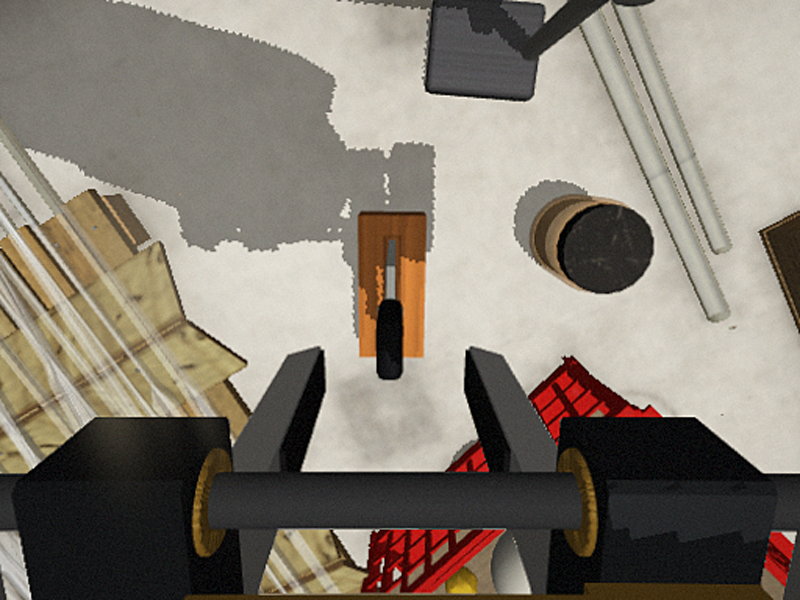

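View pics/s3.png

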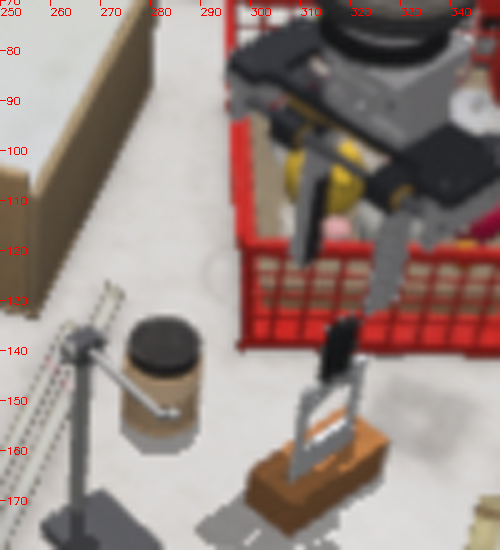

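>>> send_rows --targets '[0,0.001,0,-0.012,0.3,-0.05,-0.1,0,0.001,0,-0.012,0.69,-0.05,-0.1,0,0.001,0,-0.012,0.69,-0.05,-0.1,0,0.001,0,-0.012,0.69,-0.05,-0.1]'

```text
clock: 9.0
tool_pos: [0.3794, -0.2873, 0.1449]
ee_rot: [-1.571, -0.0, -0.26]
wrist_force: [0.8, 0.0, 0.6]
width: 0.0515
```

```bash
python3 -c "
from h import *
pst();plan((.3785,-.287,.143),-14.8);snap('w8')
p,d=camera('scene');crop(p,270,70,350,180,5,'pics/s4.png')
"
```

```text
t 9.0 pos [ 0.3794 -0.2873  0.1449] rot [-9.000e+01 -1.000e-02 -1.491e+01] F [0.77 0.02 0.59] w 0.0515 q [ 0.52  0.21 -0.01  2.12  0.    0.81  0.25]
turn [-0.     -0.0003  0.    ] shift [-0.009  0.019  0.   ]
```

View pics/w8b.png

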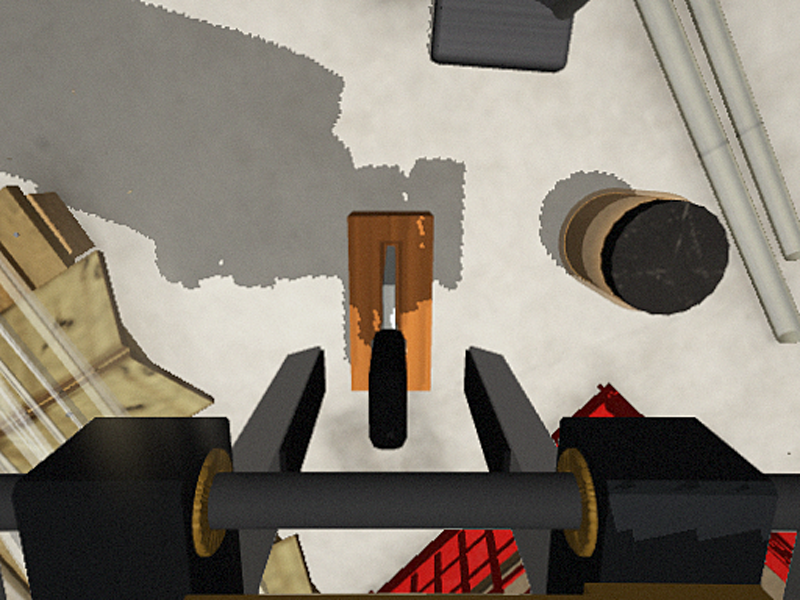

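View pics/s4.png

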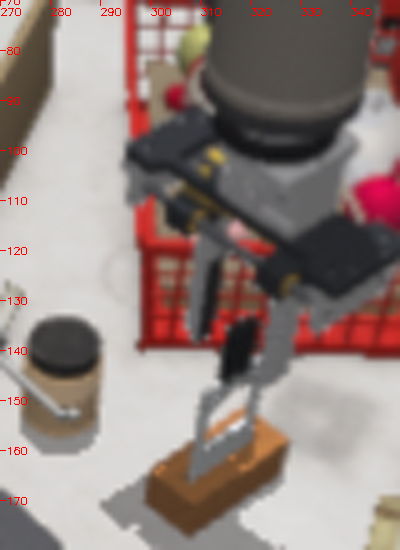

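>>> send_rows --targets '[0,0,0,-0.014,0.015,0,0.2,0,0,0,-0.014,0.015,0,1,0,0,0,-0.014,0.015,0,1,0,0,0,-0.014,0.015,0,1,0,0,0,-0.014,0.015,0,1,0,0,0,-0.014,0.015,0,1,0,0,0,-0.014,0.015,0,1]' --force 35

```text
clock: 9.8
tool_pos: [0.3775, -0.2868, 0.142]
ee_rot: [-1.571, 0.0, -0.261]
wrist_force: [-1.0, 0.0, 3.8]
width: 0.0117
```

```bash
python3 -c "
from h import *
pst()"
```

```text
t 9.8 pos [ 0.3775 -0.2868  0.142 ] rot [-90.     0.   -14.93] F [-1.03  0.    3.84] w 0.0117 q [ 0.53  0.21 -0.01  2.13  0.    0.8   0.25]
```

>>> send_rows --targets '[0,0,0,0,-0.2,0,1,0,0,0,0,-0.6,0,1,0,0,0,0,-1.0,0,1,0,0,0,0,-1.0,0,1,0,0,0,0,-1.0,0,1]'

```text
clock: 10.3
tool_pos: [0.3776, -0.2869, 0.2422]
ee_rot: [-1.571, -0.001, -0.261]
wrist_force: [-0.3, -0.1, -2.4]
width: 0.0118
```

```bash
python3 -c "
from h import *
pst();snap('w9')
p,d=camera('scene');crop(p,250,70,350,180,5,'pics/s5.png')
e=np.array([.945,-.327]);P=np.array([.4161,-.1374])-.018*e
plan((P[0],P[1],.34),-19.1);print(P)"
```

```text
t 10.3 pos [ 0.3776 -0.2869  0.2422] rot [-9.001e+01 -7.000e-02 -1.493e+01] F [-0.25 -0.1  -2.42] w 0.0118 q [ 0.52  0.08 -0.01  2.03  0.    1.03  0.25]
turn [-0.0001  0.0116 -0.0003] shift [-0.186 -0.991  1.555]
[ 0.39909  -0.131514]
```

View pics/s5.png

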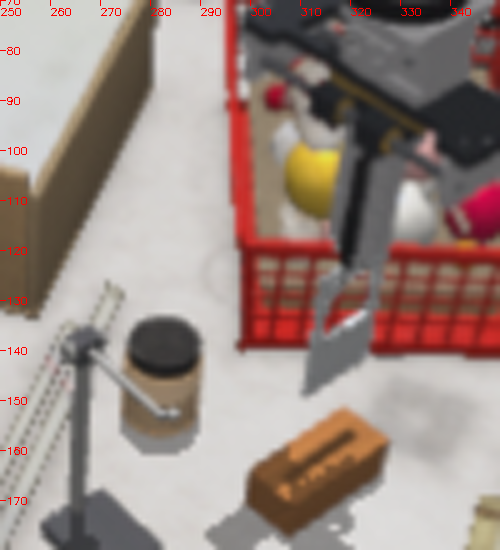

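View pics/w9b.png

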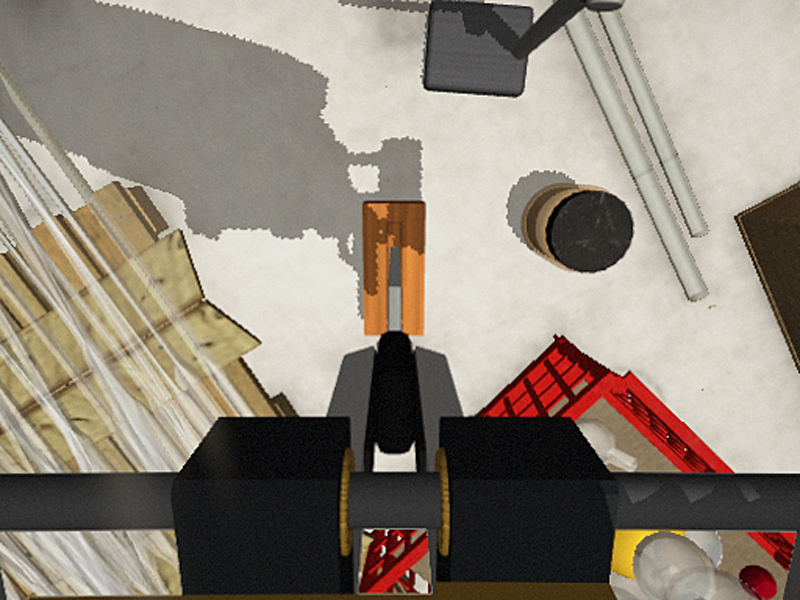

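>>> send_rows --targets '[0,0,0,-0.05,-0.4,0.1,1,0,0.006,0,-0.1,-0.7,0.25,1,0,0.012,0,-0.19,-1.0,0.5,1,0,0.012,0,-0.19,-1.0,0.9,1,0,0.012,0,-0.19,-1.0,0.9,1]'

```text
clock: 10.9
tool_pos: [0.3833, -0.191, 0.3416]
ee_rot: [-1.57, 0.0, -0.331]
wrist_force: [-0.5, -1.2, -2.4]
width: 0.0121
```

```bash
cat >> h.py <<'E'
E_=np.array([.945,-.327]);BALL=np.array([.4161,-.1374])
def hk(s,z,lat=0):  # tag at s m beyond ball along +e
    P=BALL+s*E_+lat*np.array([.327,.945]);print(s,z,P);plan((P[0],P[1],z),-19.1)
E
python3 -c "
from h import *
pst();hk(-.018,.34);hk(-.018,.24)"
```

```text
t 10.9 pos [ 0.3833 -0.191   0.3416] rot [-8.995e+01  2.000e-02 -1.898e+01] F [-0.49 -1.19 -2.36] w 0.0121 q [ 0.43 -0.07 -0.11  1.97 -0.01  1.25 -0.01]
-0.018 0.34 [ 0.39909  -0.131514]
turn [-0.0001  0.0003 -0.0001] shift [-0.044  0.016  0.614]
-0.018 0.24 [ 0.39909  -0.131514]
turn [-0.0001  0.0003 -0.0001] shift [-0.044  1.016  0.613]
```

>>> send_rows --targets '[0,0,0,-0.044,0,0.35,1,0,0,0,-0.044,0,0.61,1,0,0,0,-0.044,0,0.61,1,0,0,0,-0.044,0,0.61,1]'

```text
clock: 11.3
tool_pos: [0.398, -0.1359, 0.3408]
ee_rot: [-1.571, 0.002, -0.335]
wrist_force: [-1.1, -0.7, -2.7]
width: 0.012
```

```bash
python3 -c "
from h import *
pst();hk(-.018,.24)
p,d=camera('scene');crop(p,220,60,320,180,5,'pics/s6.png')
snap('w10')"
```

```text
t 11.3 pos [ 0.398  -0.1359  0.3408] rot [-90.01   0.12 -19.19] F [-1.07 -0.67 -2.65] w 0.012 q [ 0.37 -0.08 -0.18  1.97 -0.02  1.25 -0.14]
-0.018 0.24 [ 0.39909  -0.131514]
turn [ 0.     -0.0003 -0.0003] shift [-0.002  1.008  0.045]
```

View pics/s6.png

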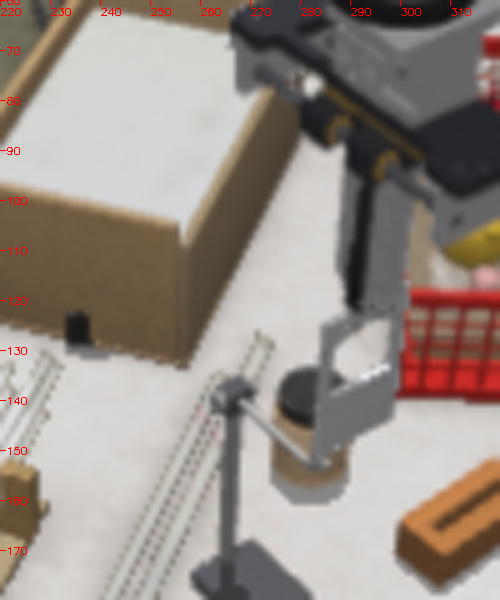

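View pics/w10b.png

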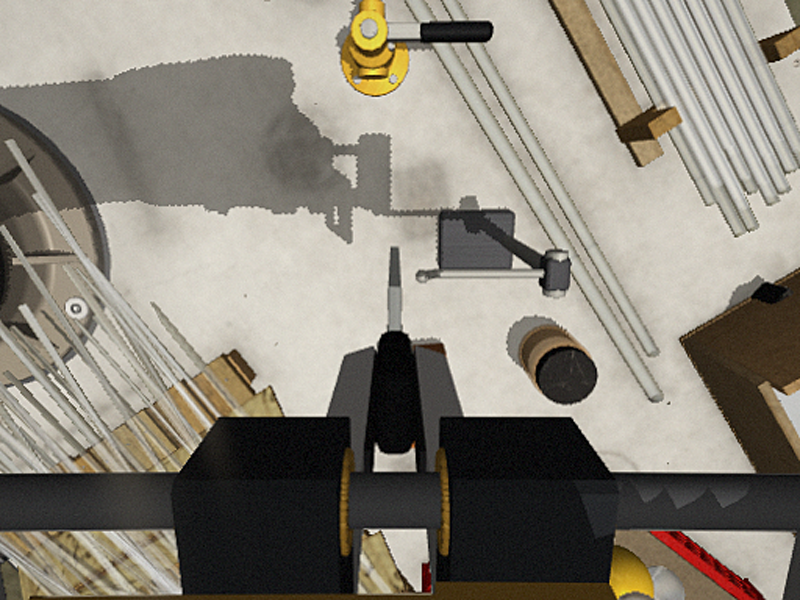

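>>> send_rows --targets '[0,0,0,-0.02,0.1,0.05,1,0,0,0,-0.02,0.5,0.05,1,0,0,0,-0.02,0.85,0.05,1,0,0,0,-0.02,1.0,0.05,1,0,0,0,-0.02,1.0,0.05,1]'

```text
clock: 11.9
tool_pos: [0.3964, -0.1304, 0.2395]
ee_rot: [-1.571, 0.004, -0.337]
wrist_force: [-0.0, -0.0, -1.1]
width: 0.0118
```

```bash
python3 -c "
from h import *
pst();hk(-.018,.24);hk(.043,.24)
p,d=camera('scene');crop(p,230,80,330,180,6,'pics/s7.png')
snap('w11')"
```

```text
t 11.9 pos [ 0.3964 -0.1304  0.2395] rot [-90.01   0.25 -19.28] F [-0.03 -0.02 -1.06] w 0.0118 q [ 0.36 -0.   -0.2   2.12 -0.    1.02 -0.17]
-0.018 0.24 [ 0.39909  -0.131514]
turn [ 0.     -0.0005 -0.0007] shift [ 0.029 -0.005 -0.002]
0.043 0.24 [ 0.456735 -0.151461]
turn [ 0.     -0.0005 -0.0007] shift [ 0.639 -0.008  0.   ]
```

View pics/s7.png

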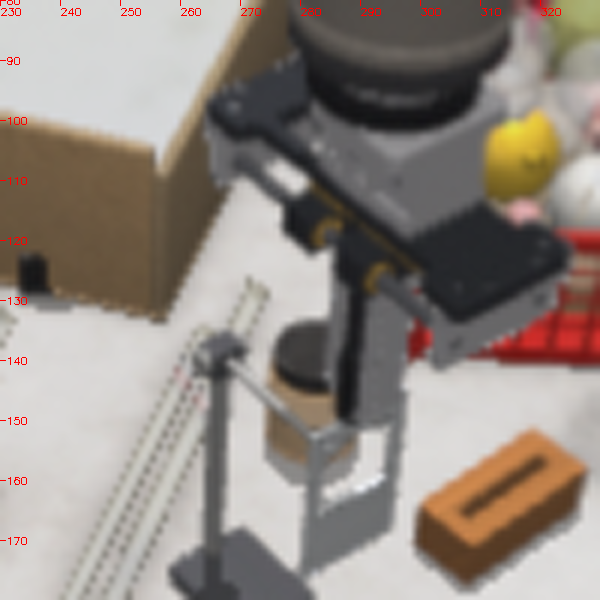

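View pics/w11b.png

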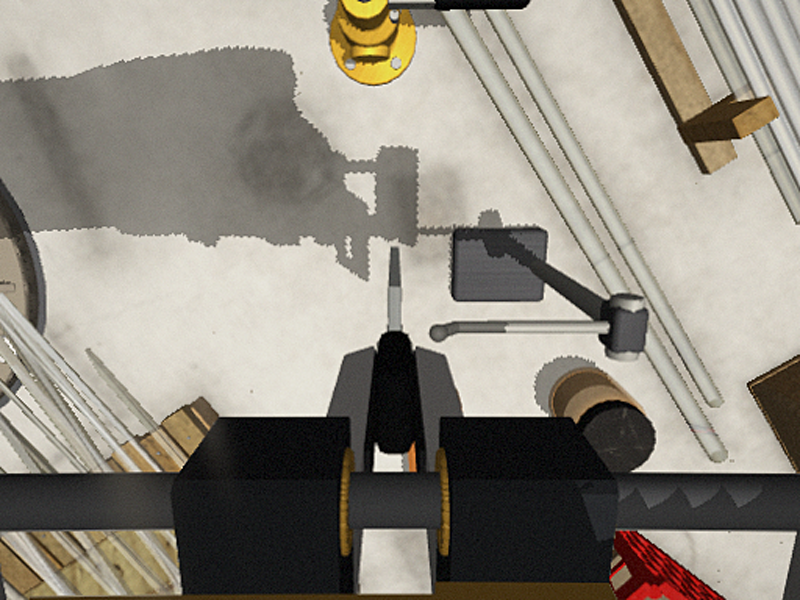

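```bash
python3 -c "
from h import *
s=robot.get_state();t=s['tool_pos'];a=np.radians(-19.2);ey=np.array([-np.sin(a),np.cos(a),0])
o=t-[0,0,.134]
for n,y,z in [('bl',.03,0),('br',-.03,0),('win bl',.022,.046),('win br',-.022,.046),('win tl',.022,.081),('win top',0,.089)]:
    print(n,proj('scene',o+ey*y+[0,0,z]).round(1))
print('ball',proj('scene',[.4161,-.1374,.178]).round(1),'window z',(o[2]+.046,o[2]+.089))
"
```

```text
bl [[279. 175.]]
br [[293.9 166.6]]
win bl [[282.  163.6]]
win br [[293.2 157.4]]
win tl [[282.7 155.4]]
win top [[288.7 150.3]]
ball [[284.2 151.1]] window z (np.float64(0.1540951220399806), np.float64(0.19709512203998059))
```

>>> send_rows --targets '[0,0,0,0.1,0.02,0,1,0,0,0,0.2,0.02,0,1,0,0,0,0.3,0.02,0,1,0,0,0,0.4,0.02,0,1,0,0,0,0.4,0.02,0,1]'

```text
clock: 12.5
tool_pos: [0.4372, -0.1441, 0.24]
ee_rot: [-1.57, -0.0, -0.336]
wrist_force: [-0.2, -0.6, -1.8]
width: 0.012
```

```bash
python3 -c "
from h import *
pst();hk(.043,.238)
p,d=camera('scene');crop(p,230,80,330,180,6,'pics/s8.png')
snap('w12')"
```

```text
t 12.5 pos [ 0.4372 -0.1441  0.24  ] rot [-8.998e+01 -1.000e-02 -1.925e+01] F [-0.24 -0.58 -1.77] w 0.012 q [ 0.36  0.07 -0.19  2.05  0.02  1.02 -0.17]
0.043 0.238 [ 0.456735 -0.151461]
turn [-0.0001 -0.0004  0.    ] shift [ 0.209  0.02  -0.005]
```

View pics/s8.png

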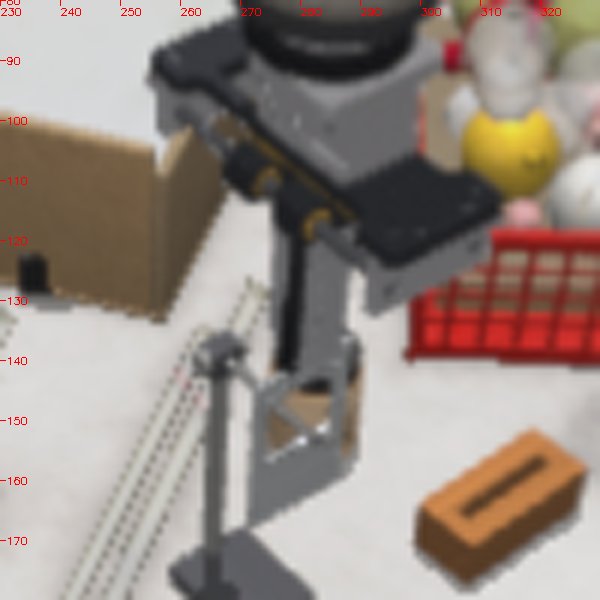

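View pics/w12b.png

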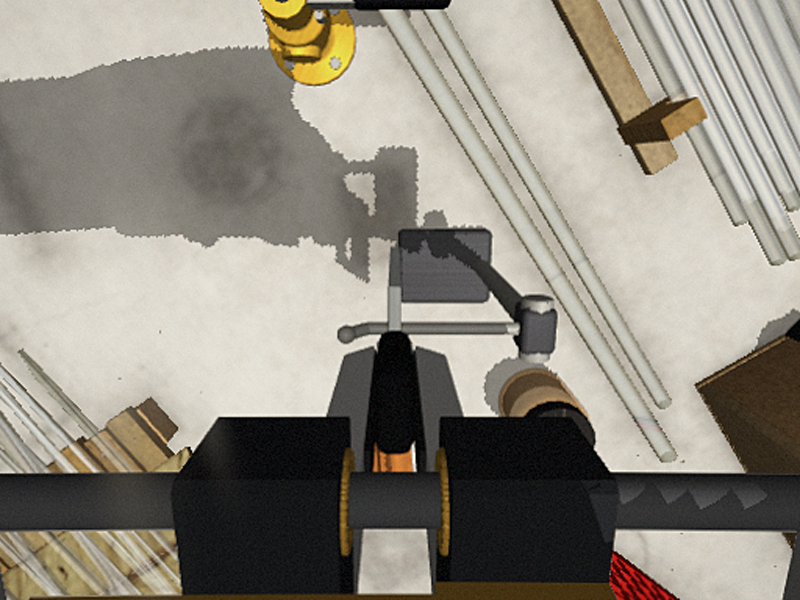

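>>> send_rows --targets '[0,0,0,0.1,0.0,0,1,0,0,0,0.2,0.0,0,1,0,0,0,0.21,0.1,0,1,0,0,0,0.21,0.2,0,1,0,0,0,0.21,0.22,0,1,0,0,0,0.21,0.22,0,1]'

```text
clock: 13.2
tool_pos: [0.4551, -0.1505, 0.2172]
ee_rot: [-1.571, 0.001, -0.336]
wrist_force: [0.2, 0.4, -2.5]
width: 0.0118
```

```bash
python3 -c "
from h import *
pst();hk(.043,.213)
p,d=camera('scene');crop(p,230,80,330,180,6,'pics/s9.png')
"
```

```text
t 13.2 pos [ 0.4551 -0.1505  0.2172] rot [-90.     0.09 -19.24] F [ 0.18  0.41 -2.46] w 0.0118 q [ 0.36  0.13 -0.19  2.04  0.03  0.98 -0.18]
0.043 0.213 [ 0.456735 -0.151461]
turn [ 0.     -0.0004 -0.0002] shift [ 0.019  0.042 -0.004]
```

View pics/s9.png

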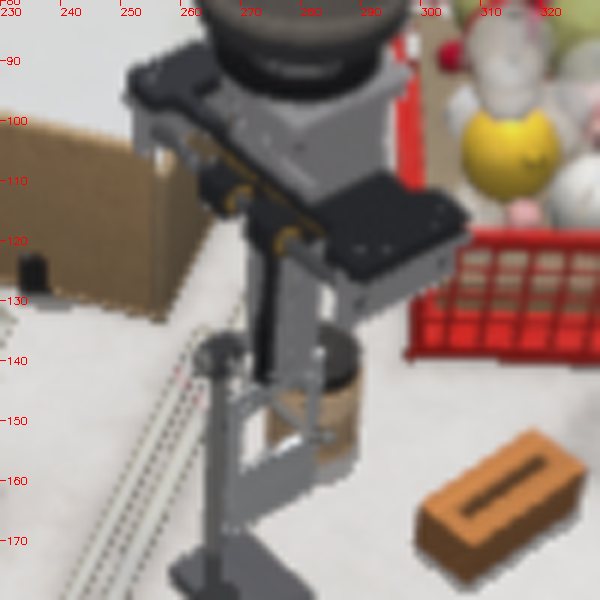

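Lower slowly to contact and read the force (held weight reads about -2 N).

>>> send_rows --targets '[0,0,0,0,0.02,0,1,0,0,0,0,0.04,0,1,0,0,0,0,0.05,0,1,0,0,0,0,0.05,0,1]'

```text
clock: 13.65
tool_pos: [0.4556, -0.1506, 0.2129]
ee_rot: [-1.571, 0.0, -0.336]
wrist_force: [0.2, -0.7, -2.4]
width: 0.0117
```

```bash
python3 -c "
from h import *
for i in range(1): pst()
"
```

```text
t 13.65 pos [ 0.4556 -0.1506  0.2129] rot [-9.000e+01  1.000e-02 -1.925e+01] F [ 0.19 -0.67 -2.41] w 0.0117 q [ 0.36  0.13 -0.19  2.04  0.03  0.97 -0.18]
```

>>> send_rows --targets '[0,0,0,0,0.01,0,1,0,0,0,0,0.02,0,1,0,0,0,0,0.03,0,1,0,0,0,0,0.03,0,1]'

```text
clock: 14.05
tool_pos: [0.4557, -0.1507, 0.2101]
ee_rot: [-1.571, -0.0, -0.336]
wrist_force: [-1.6, 0.6, 3.7]
width: 0.0116
```

>>> send_rows --targets '[0,0,0,0,0.01,0,1,0,0,0,0,0.015,0,1,0,0,0,0,0.015,0,1,0,0,0,0,0.015,0,1]'

```text
clock: 14.45
tool_pos: [0.4557, -0.1507, 0.2087]
ee_rot: [-1.571, -0.0, -0.336]
wrist_force: [-1.7, 0.7, 6.6]
width: 0.0116
```

```bash
python3 -c "
from h import *
pst();p,d=camera('scene');crop(p,230,80,330,180,6,'pics/s10.png');pst();snap('w13')
"
```

```text
t 14.45 pos [ 0.4557 -0.1507  0.2087] rot [-9.000e+01 -1.000e-02 -1.925e+01] F [-1.71  0.72  6.58] w 0.0116 q [ 0.36  0.14 -0.19  2.04  0.03  0.96 -0.18]
t 14.5 pos [ 0.4557 -0.1506  0.2087] rot [-9.000e+01 -1.000e-02 -1.925e+01] F [-2.03  0.21  7.06] w 0.012 q [ 0.36  0.14 -0.19  2.04  0.03  0.96 -0.18]
```

View pics/s10.png

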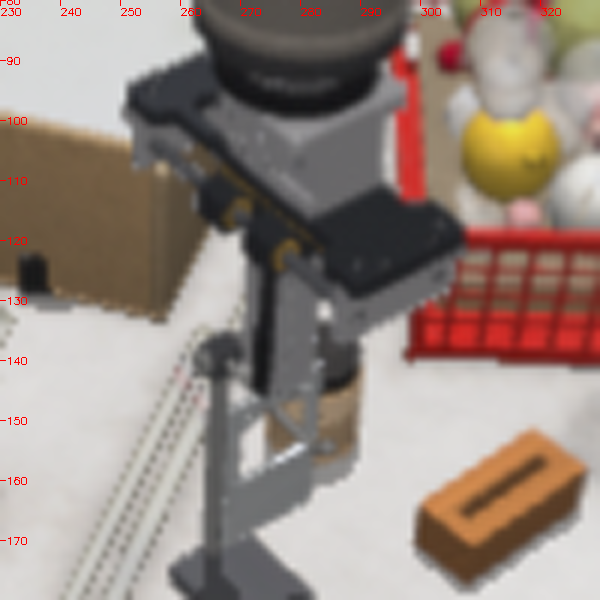

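View pics/w13b.png

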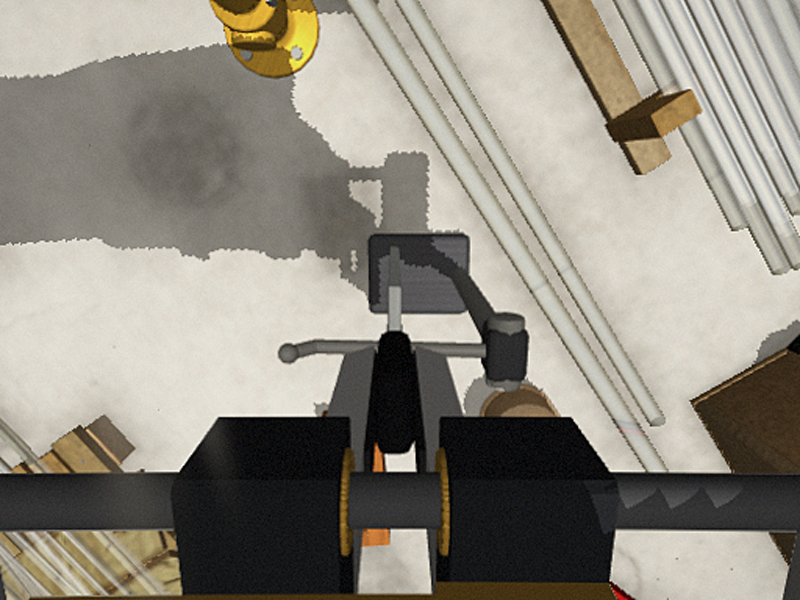

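>>> send_rows --targets '[0,0,0,0,-0.015,0,1,0,0,0,0,-0.03,0,1,0,0,0,0,-0.03,0,1]'

```text
clock: 14.85
tool_pos: [0.4557, -0.1506, 0.2116]
ee_rot: [-1.571, -0.0, -0.336]
wrist_force: [0.4, 0.0, -1.4]
width: 0.0118
```

>>> send_rows --targets '[0,0,0,0,0,0,0.7,0,0,0,0,0,0,0.6,0,0,0,0,0,0,0.4,0,0,0,0,0,0,0.3,0,0,0,0,0,0,0.3,0,0,0,0,0,0,0.3]'

```text
clock: 15.45
tool_pos: [0.4557, -0.1506, 0.2115]
ee_rot: [-1.571, -0.0, -0.336]
wrist_force: [0.5, 0.2, 0.3]
width: 0.033
```

```bash
python3 -c "
from h import *
pst();p,d=camera('scene');crop(p,230,80,330,180,6,'pics/s11.png');snap('w14')
"
```

```text
t 15.45 pos [ 0.4557 -0.1506  0.2115] rot [-90.    -0.   -19.25] F [0.53 0.22 0.3 ] w 0.033 q [ 0.36  0.14 -0.19  2.04  0.03  0.97 -0.18]
```

View pics/s11.png

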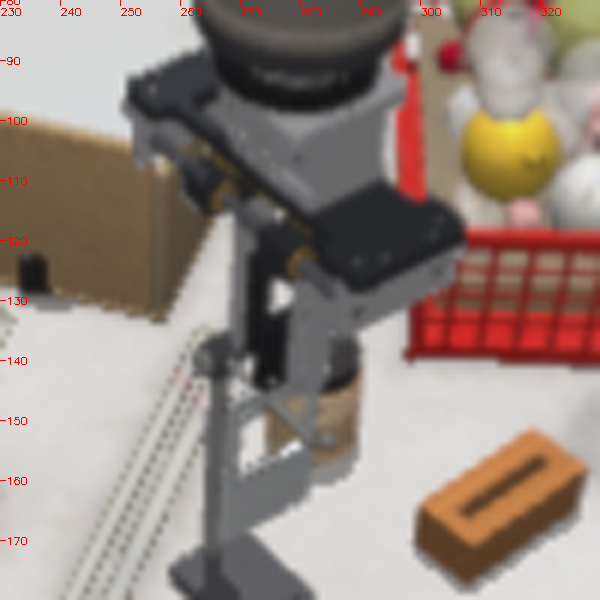

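View pics/w14b.png

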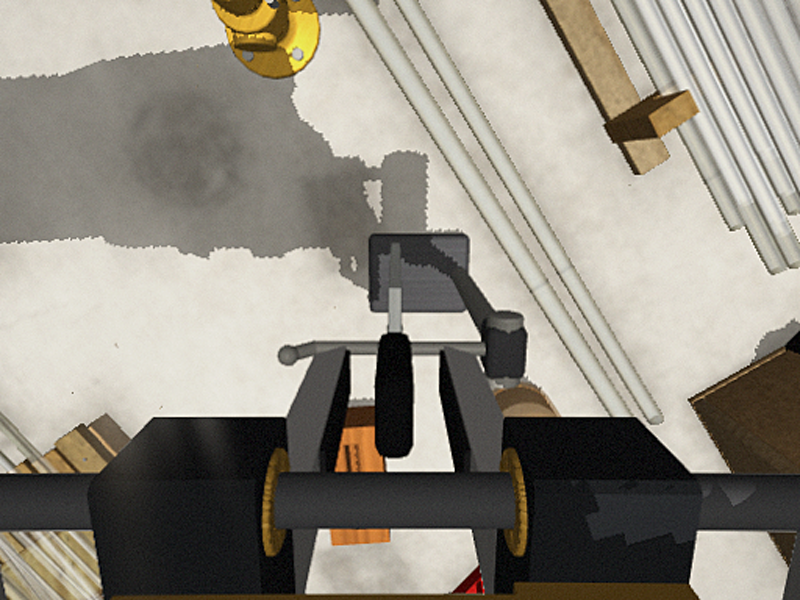

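Released; the tag hangs centred with clear air on both sides. Straight up.

>>> send_rows --targets '[0,0,0,0,-0.2,0,0.3,0,0,0,0,-0.5,0,0.3,0,0,0,0,-0.8,0,0.3,0,0,0,0,-1.0,0,0.3,0,0,0,0,-1.0,0,0.3]'

```text
clock: 16.05
tool_pos: [0.4568, -0.1508, 0.3141]
ee_rot: [-1.57, -0.004, -0.336]
wrist_force: [0.7, -1.0, -0.5]
width: 0.0329
```

>>> send_rows --targets '[0,0,0,0.3,-0.2,-0.5,0.3,0,0,0,0.3,-0.2,-1.0,0.3,0,0,0,0.3,-0.2,-1.0,0.3,0,0,0,0.3,-0.2,-1.0,0.3,0,0,0,0.3,-0.2,-1.0,0.3,0,0,0,0.3,-0.2,-1.0,0.3,0,0,0,0.3,-0.2,-1.0,0.3,0,0,0,0.3,-0.2,-1.0,0.3]'

```text
clock: 16.85
tool_pos: [0.4512, -0.2542, 0.3315]
ee_rot: [-1.571, -0.0, -0.335]
wrist_force: [0.3, -0.2, 0.7]
width: 0.0324
```

```bash
python3 -c "
from h import *
pst();p,d=camera('scene');crop(p,190,90,330,200,5,'pics/s12.png');snap('w15')
p,d=camera('top');cv2.imwrite('pics/t3.png',cv2.resize(p,(800,600)))
"
```

```text
t 16.85 pos [ 0.4512 -0.2542  0.3315] rot [-89.99  -0.   -19.17] F [ 0.33 -0.22  0.68] w 0.0324 q [ 0.47  0.09 -0.09  1.82  0.01  1.23  0.05]
```

View pics/s12.png

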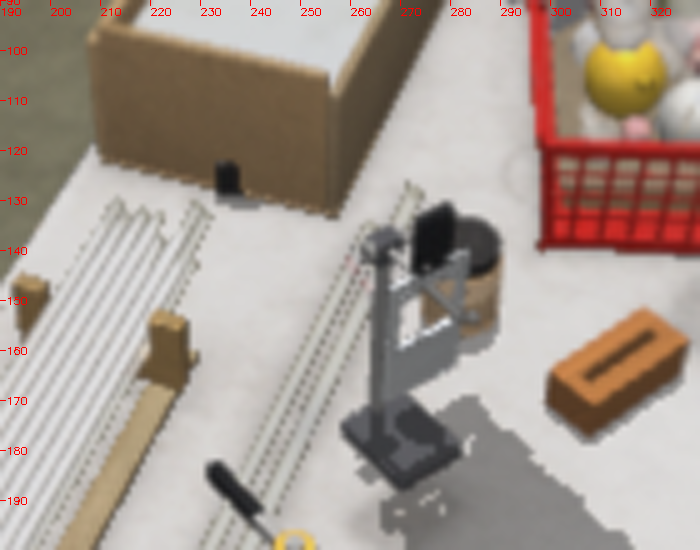

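View pics/w15b.png

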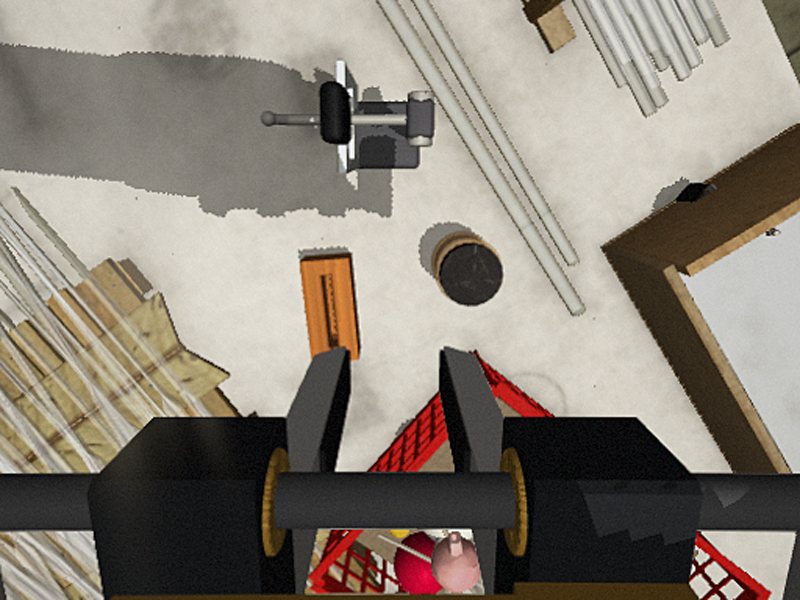

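View pics/t3.png

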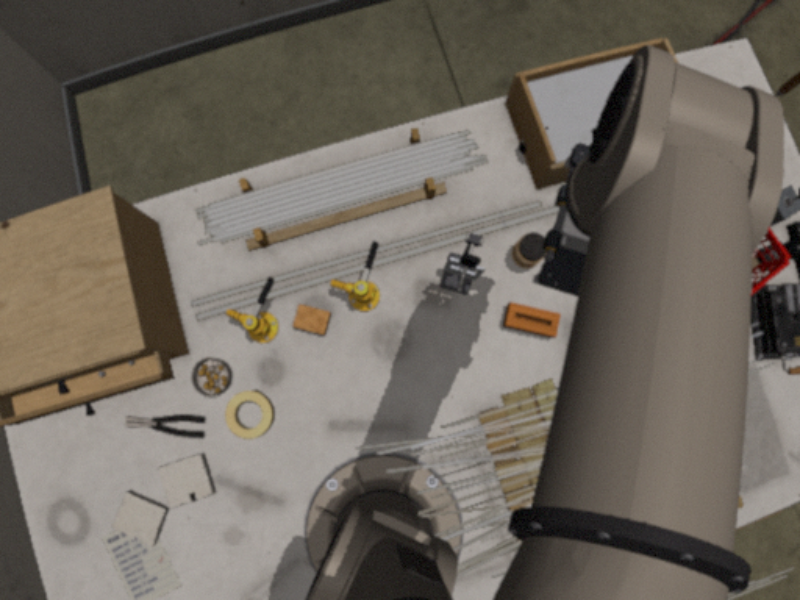

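```bash
python3 -c "
from h import *
P=atz('top',[(235.3,171),(239.8,156.5)],.1);v=P[1]-P[0];print(np.degrees(np.arctan2(v[1],v[0])),P)
s,p,d=load('w15');print(dep('wrist',[(214,70)],d,s))
from bench import ticket
print(ticket.finish_job())
"
```

```text
-18.343447477716985 [[ 0.4695627   0.01090063  0.1       ]
 [ 0.50934493 -0.00228956  0.1       ]]
[[ 0.45669007 -0.15266179  0.22569557]]
the job is handed in; nothing more can be done
None
```

The open tap is shut, the tag hangs on the hook, and the job was handed in at about 17 s of the 58 s. It reported no verdict.

- **Tap:** I pushed the open tap's lever clockwise with closed fingers until it met its stop; the wrist force rose from about 4 N to about 20 N. The lever then pointed to about -15° in the scene camera and -18° in the top camera. The nozzle bearing puts the stop at about -16°, so these agree to within about 2°, inside the 5° allowed. The two views differ by about 3°.
- **Other tap:** I never touched it. Its lever still lies across its nozzle in the last top picture.
- **Tag:** I took it by its black grip, threaded it over the bent tip of the wire arm, lowered it, and tugged down. The tug held for about 0.5 s at about 8 N on the hook, worked out from a wrist reading of about +7 N with the tag's weight added. I then eased off and let go.
- **Last pictures:** The tag hangs free and upright on the arm. Its grip top is at (0.457, -0.153, 0.226), about 1 mm sideways from my estimate of the hook seat.
- **Bystanders:** The jar and the cork block look to be where they were; I judged this by eye and did not re-measure them.
- **Robot:** The gripper is about 10 cm to the side and above everything. The wrist force is below 1 N, which is noise level.

The arm's droop and the contact forces were not measured directly.

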